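# Take up the slack in a microscope's coarse focus with the star nut

### The job

The coarse focus of the microscope has gone slack. Lift the flat adjuster bar out of the tool block, reach down with it through the slot in the focus guard and turn the star nut up tooth by tooth, top of the nut towards the stage, until it comes up firm against a push of about 13 N on the tooth; do not force it or lean on the microscope. Then stand the bar back upright in its hole in the block and let go, leaving the other things on the bench undisturbed.

Things in the scene. Friction and masses are not known exactly. Their poses are not given: they have to be found in the camera images.
- microscope: Cream microscope, fixed, optical head off; origin on the bench under the focus shaft, in the middle plane; x to the stage (black plate 130-138 mm high, x 40 to 158, y +-70 mm), y to the guard's side. Limb 38 mm thick, y +-19, up to 225 mm high, leans over the stage. Beyond it: cast guard (y 37 to 60, x +-32 mm, flat top 116 mm high), coarse knob 52 mm across, fine knob to y = 97 mm.
- slot (a point): Middle of the slot in the guard's flat top, level with the top face, 116 mm high and 48 mm off the middle plane; axes as the microscope. The slot is 26 mm long in x, 9 mm wide in y, through a 4 mm top plate.
- star_nut (a joint): Turn of the steel star nut under the slot, rad; grows as it tightens (top of the nut towards microscope +x, the stage). It stays where it is left. Slack, it takes about 7 N on a tooth to turn; it starts 1.6 to 2.9 teeth short of firm. Then the push needed grows by about 2.5 N per mm of tooth travel; where that begins is felt, not marked. Let go, it springs back a little and stays tight.
- nut_axis (a point): Centre of the star nut, 31 mm straight below the slot's middle; axes as the microscope, the nut turns about y. 12 teeth, 3.6 mm thick and 8 mm wide, one every 0.524 rad, one pointing straight up at joint 0; tips 24 mm and roots 17.5 mm from the axis, so 7 and 13.5 mm below the guard's top.
- adjuster_bar: Loose flat adjuster bar, about 100 g, upright in the tool block. Origin at the shoulder under the handle, z up. Black handle above it 14 mm (x) by 18 mm (y) by 80 mm; below it a steel shank 5 x 8 mm for 34 mm, then the blade 2.5 mm (x) by 6 mm (y), its tip 60 mm below the shoulder. The same after a half turn about z.
- bar_tip (a point): Middle of the end of the bar's blade, 60 mm below the shoulder; axes as the bar.
- tool_block: Fixed wooden tool block 56 mm (x) by 120 mm (y), 70 mm high; origin under its centre. Two thin dissecting needles with handles stick up 40 mm out of its top, 43 mm to either side of the hole along y.
- bar_hole (a point): Mouth of the bar's hole in the middle of the block's top, 70 mm above the bench; axes as the block. The hole is 11 mm (x) by 14 mm (y), 66 mm deep; the bar's shoulder rests on the top.
- petri_dish: Glass dish, 90 mm diameter, 16 mm high; bystander.
- slide_box: Wooden slide box 90 x 100 x 34 mm; bystander.
- stain_bottle: Small amber bottle, 38 mm diameter, 68 mm high; bystander.
Not all that is in view belongs to the job. There is more than one size of the adjuster_bar; the job needs the smallest. There is more than one size of the tool_block; the job needs the larger.

How it is judged:
By the outcome, as a careful person would: the job done as asked, in the order asked, and still so for the second after the job is handed in, with the robot touching nothing.
It also fails if it takes over 67 s, if anything falls off the work surface, if the arm or the gripper's body presses on something with over 40 N, if the wrist force passes 120 N, or if a joint passes its speed limit or range.

### The arm

A 7-joint arm with a two-finger parallel gripper is mounted at the origin on the work surface. World frame = base frame: x ahead of the robot, y to its left, z up, the work surface at z = 0. Lengths are in m, angles in rad, forces in N, time in s.
With the tool pointing down it reaches from about 0.4 to 0.85 m from the base axis. Payload 10.4 kg.
Tool frame: the origin (TCP) lies at the very end of the fingers, on their centre line; the grasp point (between the pads) lies 19 mm behind it (tcp_to_grasp is the distance from the TCP to the grasp point, in m); z points along the fingers, y is the direction in which the jaws open and shut (so a half turn about z gives the same grasp; the last joint's range is limited). The gripper opens to 87 mm and grips with 3 to 60 N. Pads are 19 mm wide; open, the fingers measure 117 mm over their backs; the gripper's body (75 mm by 190 mm) begins 51 mm behind the grasp point.
Start: joints at [1.289, 0.332, -0.065, 1.46, 0.022, 1.35, -0.088], TCP at [0.16, -0.604, 0.223] pointing down, gripper open.
Joint ranges: [-2.6, 2.6], [-0.5, 2.12], [-1.47, 1.34], [0.16, 2.42], [-1.27, 4.41], [0.06, 2.06], [-2.6, 2.6]. Speed limits (rad/s): [2.22, 2.22, 2.79, 2.79, 3.14, 3.14, 3.14].

### API

Orientations are given as [roll, pitch, yaw] about the fixed x, y, z axes, in that order (R = Rz(yaw) Ry(pitch) Rx(roll)).
In Python, from cell import state, snapshot, camera_params, close_job, tcp_to_grasp gives the robot as it stands.
- The arm moves only by the tool jog_arm, never from a script. Its arguments are lists of equal length, an entry for each row: "delta_pos": the shift along the tool's x, y, z in units of 60 mm (1.0 is 60 mm), a list of three; "roll": the turn about the tool's z in units of 6 degrees (1.0 is 6 degrees). In form: {"delta_pos": [[x, y, z], ...], "roll": [roll, ...]}. A call has 1 to 12 rows; each row shifts and turns the commanded pose from where the row before left it, along the tool's axes as they then stand; what a row does not reach is not made up. A row lasts 1/8 s, in which the tool goes at most 62.5 mm and 10.7 degrees, less where a joint would pass 70% of its speed; a pose out of reach is approached as far as the arm can. A call is refused whole if a number of a shift passes 1 or a number of a turn 1, either way. A call with a gripper value outside its range is refused whole. "claw" is the opening, from 0 (shut) to 1 (fully open), set as the call begins (left out, the last holds). The fingers move at their own pace and stop on an object; the grip force is fixed at half the most. Time passes only in rows, so rows that do not move let the fingers close. It gives the time, the measured TCP pose, the force and the opening at its end, in the units of the state.
- state(): the state, without advancing time (a new reading comes with each control period).
- snapshot(name): name is "scene" or "top"; returns the picture (400x640x3 uint8, red, green, blue); there is no depth.
- camera_params(name): a dict with "mtx" (3x3 intrinsics, pixels), "position" and "orientation" of the camera in the world. Camera axes: x right, y up, looking along -z (the intrinsics and any distortion apply to the point x, -y, -z); pixel columns grow to the right and rows downward; lengths in m; the calibration is good to about 2 mm. A picture is of the moment at which its call begins. camera_params takes no time and is no camera call.
- close_job(): hands the job in, once; it reports no verdict.
The state is a dict: "time": time; "joint_positions": joint angles; "dq": joint speeds; "joint_torque": joint torques, N m; "ee_pos": TCP position; "ee_rot": TCP orientation; "wrist_force": force on the tool from outside, world axes, zero at the start; "ft_torque": the same for the moment, N m; "width": opening from 0.0 (shut) to 1.0 (fully open).
Only numpy, scipy, OpenCV 4.12 (cv2) and the standard library are available. Lean on these libraries where they do the work, as an engineer would, in place of code of your own. Each camera call takes 0.05 s, during which the arm holds its last target.

## Working session

There is one attempt and no reset: what is moved stays moved. The work goes in short steps, Python scripts to look and compute and a tool call to move; the robot and the scene stay as the last step left them, time stands still between calls to the robot, and variables do not carry over. Pictures are saved under pics/ and viewed, and the job is handed in when it is done.

Besides the shell and the picture viewer there is one more tool, called after "Emit:" as name(argument=value, ...), one argument or row to a line, values as JSON. jog_arm: Moves the arm, as the interface text tells. Its arguments: {"type":"object","properties":{"delta_pos":{"type":"array"},"roll":{"type":"array"},"claw":{"type":"number"}},"required":["delta_pos","roll"]}

```bash
mkdir -p pics; ls; python3 - <<'E'
from cell import *
import cv2
print(state()); print(tcp_to_grasp)
for n in ("scene","top"):
    im=snapshot(n); cv2.imwrite(f"pics/{n}0.png",im[:,:,::-1]); p=camera_params(n); print(n,p)
E
```

```text
pics
{'time': 0.0, 'joint_positions': array([ 1.28940505,  0.33282535, -0.06467756,  1.46093147,  0.02158831,
        1.34990475, -0.08846171]), 'dq': array([-6.82145815e-05, -1.41872796e-03,  1.05050299e-03,  7.23857029e-04,
       -7.69515065e-04,  2.69459970e-03,  1.30352784e-03]), 'joint_torque': array([-1.20013451e-04, -6.23264551e+01,  2.46679096e-02, -3.89889550e+01,
       -6.14378066e-02,  3.98623093e-02,  1.38154951e-04]), 'ee_pos': array([ 0.15983205, -0.60382044,  0.22178764]), 'ee_rot': array([-3.14021991e+00,  6.07440503e-05,  2.58826612e-01]), 'wrist_force': array([ 0.5309943 , -0.00894202,  1.18774833]), 'ft_torque': array([-0.03553074,  0.01141509,  0.02259973]), 'width': 0.9993786068998443}
0.0187
scene {'mtx': array([[372.11434762,   0.        , 318.97733641],
       [  0.        , 372.11434762, 199.17392555],
       [  0.        ,   0.        ,   1.        ]]), 'position': array([ 1.16351438, -0.34977591,  0.55178057]), 'orientation': array([0.98064517, 0.00637153, 0.94276607])}
top {'mtx': array([[475.6904865 ,   0.        , 328.07869286],
       [  0.        , 475.6904865 , 198.41979208],
       [  0.        ,   0.        ,   1.        ]]), 'position': array([0.37605949, 0.03204162, 1.27414714]), 'orientation': array([ 0.21568532, -0.00492436, -1.42859971])}
```

View pics/scene0.png

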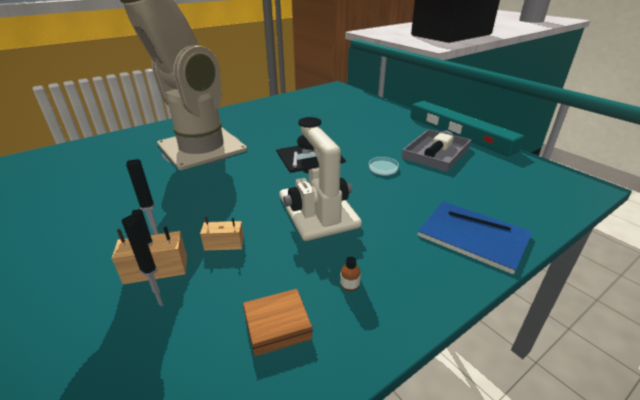

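View pics/top0.png

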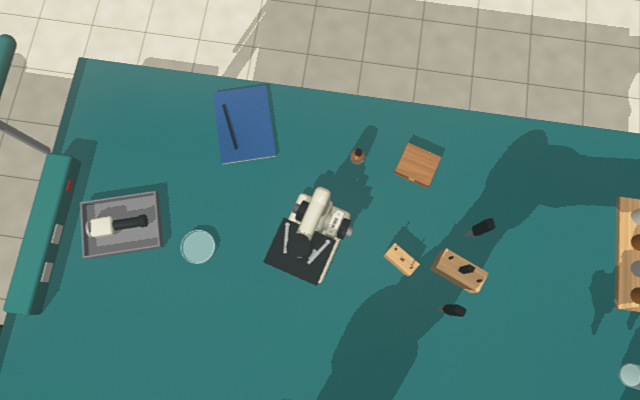

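```bash
cat > h.py <<'E'
import numpy as np, cv2
from scipy.spatial.transform import Rotation as R
from cell import *
def cam(n):
    p=camera_params(n); return np.array(p["mtx"]),np.array(p["position"]),R.from_euler("xyz",p["orientation"]).as_matrix()
def proj(n,X):
    K,t,Rm=cam(n); c=(np.atleast_2d(X)-t)@Rm; c=c*[1,-1,-1]; q=c@K.T; return q[:,:2]/q[:,2:]
def ray(n,uv):
    K,t,Rm=cam(n); d=np.linalg.solve(K,[uv[0],uv[1],1.])*[1,-1,-1]; return t,Rm@d
def onz(n,uv,z):
    t,d=ray(n,uv); return t+d*(z-t[2])/d[2]
def crop(im,x0,y0,w,h,f,name):
    c=im[y0:y0+h,x0:x0+w]; cv2.imwrite("pics/"+name,cv2.resize(c,None,fx=f,fy=f,interpolation=cv2.INTER_CUBIC))
E
python3 - <<'E'
from h import *
s=state()
for n in("scene","top"):
    print(proj(n,[[0,0,0],[.3,0,0],s['ee_pos'],s['ee_pos']+[0,0,.07]]))
a=cv2.imread("pics/scene0.png");b=cv2.imread("pics/top0.png")
crop(a,90,140,180,170,4,"s_blk.png");crop(a,260,110,110,130,4,"s_mic.png")
crop(b,370,200,140,130,5,"t_blk.png");crop(b,255,175,110,115,5,"t_mic.png")
E
```

```text
[[ 201.84893745  146.74509663]
 [ 241.40140718  183.8638036 ]
 [ -81.43752739  153.46360147]
 [-104.01499663  119.91660433]]
[[316.69584491 460.29980025]
 [333.76106991 334.30839405]
 [620.52245803 456.01921522]
 [642.99041659 467.70720718]]
```

View pics/s_blk.png

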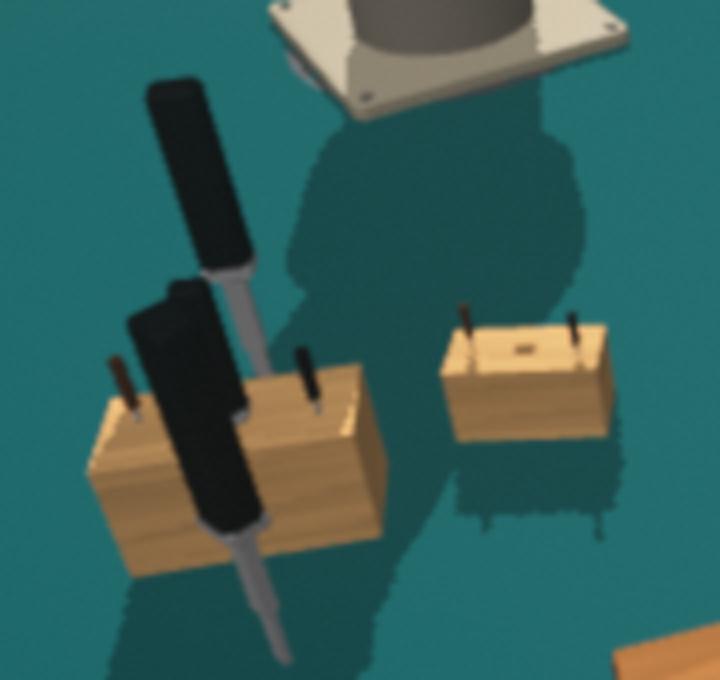

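View pics/s_mic.png

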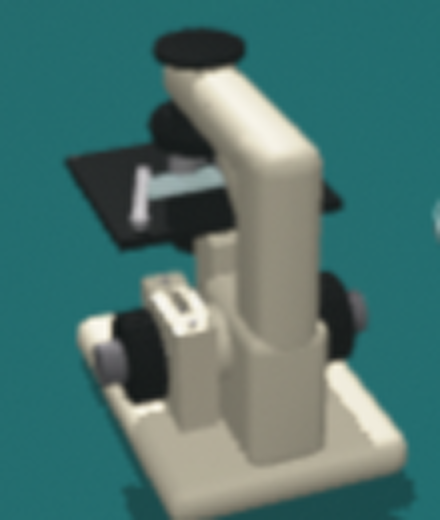

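View pics/t_blk.png

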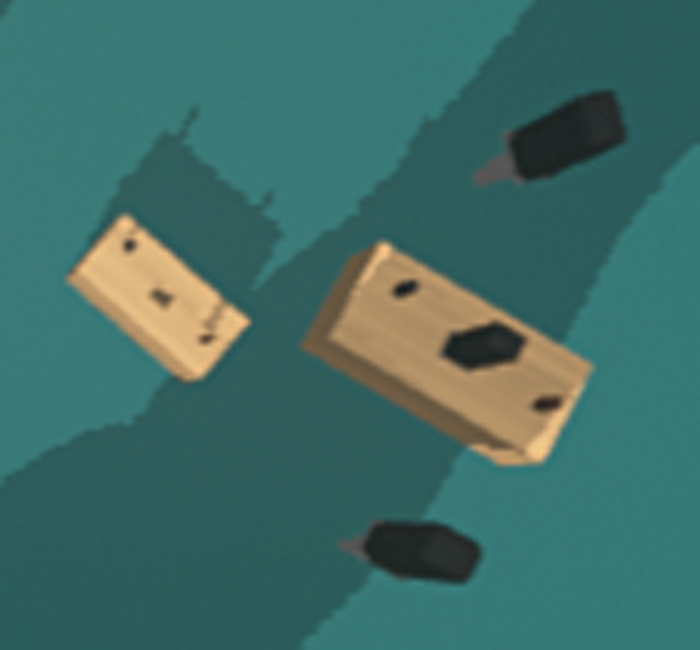

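View pics/t_mic.png

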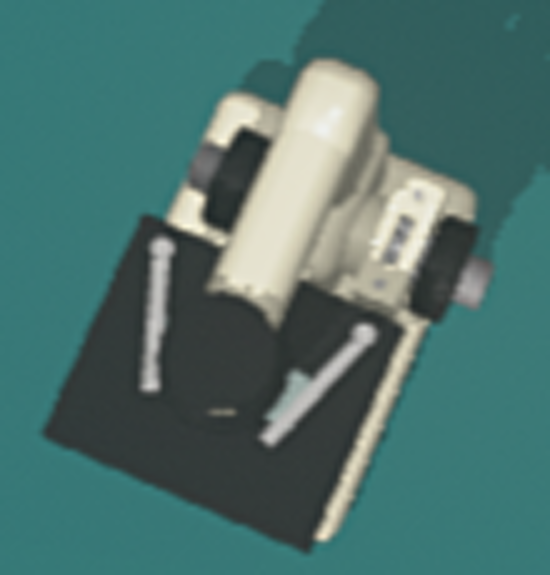

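```bash
python3 - <<'E'
from h import *
a=cv2.imread("pics/scene0.png");b=cv2.imread("pics/top0.png")
crop(a,285,165,50,55,14,"s_g.png");crop(b,320,200,40,40,15,"t_g.png")
crop(b,455,255,40,40,15,"t_bar.png")
E
```

```text
(no output)
```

View pics/s_g.png

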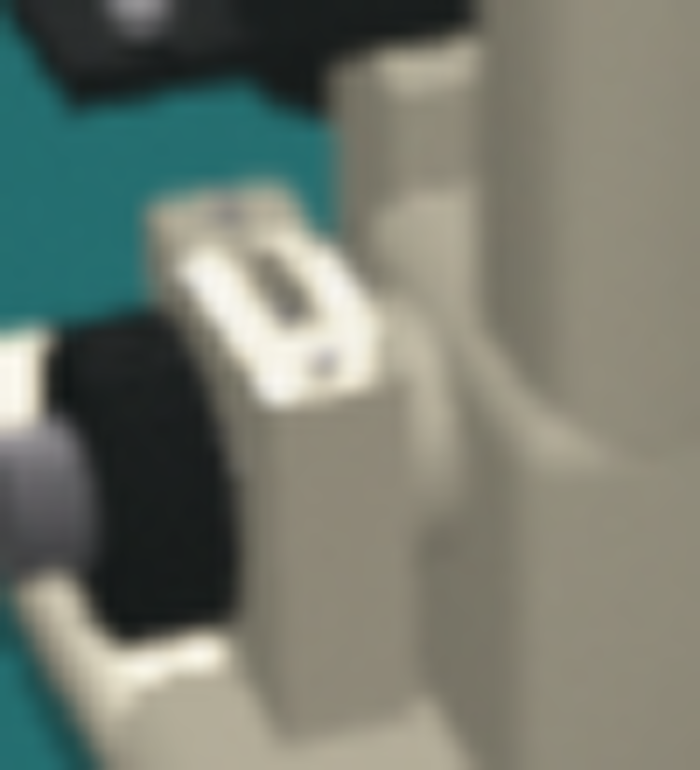

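View pics/t_g.png

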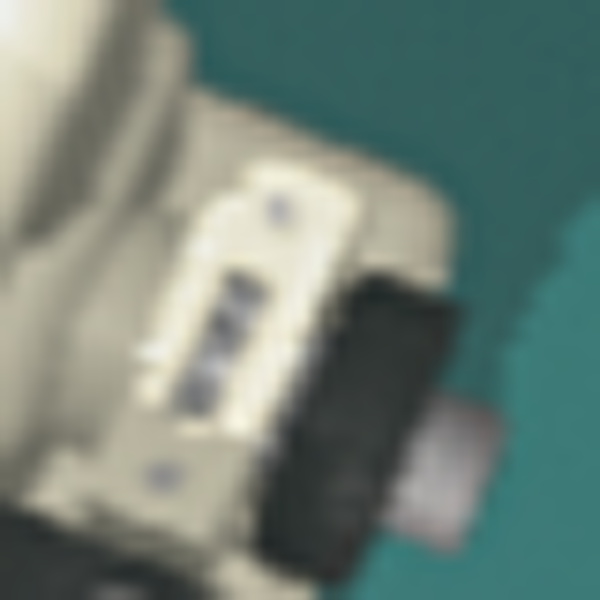

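View pics/t_bar.png

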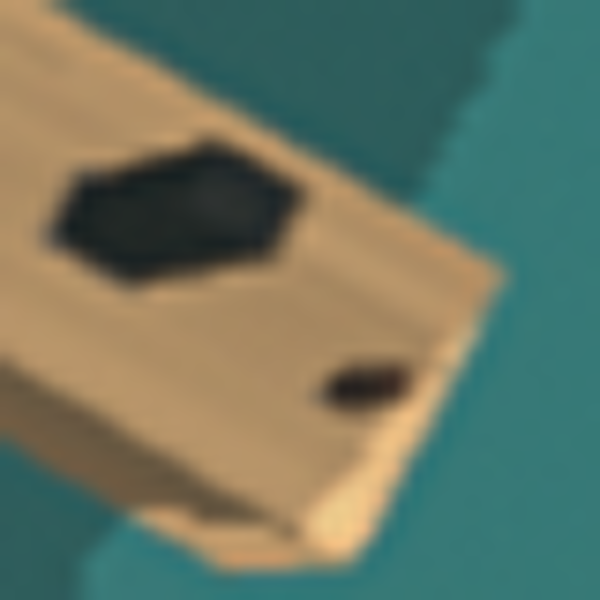

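```bash
cat > pts.py <<'E'
from h import *
from scipy.optimize import least_squares
def up(x,y,f,x0,y0): return [(x+.5)/f-.5+x0,(y+.5)/f-.5+y0]
def T(p,q): # pose x,y,yaw
    c,s=np.cos(p[2]),np.sin(p[2]); q=np.atleast_2d(q)
    return np.c_[p[0]+c*q[:,0]-s*q[:,1],p[1]+s*q[:,0]+c*q[:,1],q[:,2]]
def fit(obs,p0,show=True):
    f=lambda p:np.concatenate([(proj(n,T(p,q))[0]-uv)*(1 if n=='top' else 1) for n,q,uv in obs])
    r=least_squares(f,p0,loss="soft_l1")
    if show: print(np.round(r.x,4), "res",np.round(f(r.x).reshape(-1,2),2).tolist())
    return r.x
E
python3 - <<'E'
from pts import *
tg=lambda x,y:up(x,y,15,320,200); sg=lambda x,y:up(x,y,14,285,165)
t5=lambda x,y:up(x,y,5,255,175); s4=lambda x,y:up(x,y,4,260,110)
for n,uv in(("top",tg(220.5,342)),("scene",sg(280,287))): print(n,onz(n,uv,.116))
a=onz("top",tg(278,208),.116);b=onz("top",tg(165,474),.116);d=b-a;print("yaw top",np.arctan2(d[1],d[0]),np.linalg.norm(d))
a=onz("scene",sg(325,362),.116);b=onz("scene",sg(232,213),.116);d=b-a;print("yaw sc",np.arctan2(d[1],d[0]),np.linalg.norm(d))
obs=[("top",[0,.048,.116],tg(220.5,342)),("scene",[0,.048,.116],sg(280,287)),
("top",[.0215,.048,.116],tg(165,474)),("top",[-.0215,.048,.116],tg(278,208)),
("scene",[.0215,.048,.116],sg(232,213)),("scene",[-.0215,.048,.116],sg(325,362)),
("top",[.040,-.07,.138],t5(150,215)),("top",[.158,-.07,.138],t5(45,433)),("top",[.158,.07,.138],t5(311,553)),("top",[.04,.07,.138],t5(405,325)),
("scene",[.158,.07,.138],s4(68,160)),("scene",[.04,.07,.138],s4(118,244))]
p=fit(obs,[.5,0,-2.]); 
fit(obs[:6],p);fit([o for o in obs if o[0]=='top'],p);fit([o for o in obs if o[0]=='scene'],p)
tb=lambda x,y:up(x,y,5,370,200); sb=lambda x,y:up(x,y,4,90,140)
print("block"); 
b=[("top",tb(385,243)),("top",tb(595,370)),("top",tb(543,462)),("top",tb(330,338))]
q=[onz(*o,.07) for o in b];print(q, np.linalg.norm(q[1]-q[0]),np.linalg.norm(q[2]-q[1]))
E
```

```text
top [0.57047179 0.03878404 0.116     ]
scene [0.57030862 0.03768349 0.116     ]
yaw top 2.884282617890718 0.04807469227658362
yaw sc 2.858240277919967 0.048274034567244356
[ 0.5833  0.084  -3.4095] res [[0.45, 0.02], [0.06, 0.05], [0.69, -0.85], [0.06, 1.09], [0.45, 0.72], [0.02, -0.49], [-0.98, -1.01], [-0.72, 0.27], [0.04, 0.16], [1.07, -0.05], [-0.83, -1.11], [0.31, -0.61]]
[ 0.5826  0.0844 -3.404 ] res [[0.26, 0.18], [0.1, -0.09], [0.54, -0.68], [-0.17, 1.22], [0.44, 0.59], [0.11, -0.65]]
[ 0.5831  0.0844 -3.4062] res [[0.28, -0.0], [0.54, -0.87], [-0.14, 1.05], [-1.17, -0.87], [-0.76, 0.48], [0.08, 0.19], [0.96, -0.08]]
[ 0.5847  0.0828 -3.4203] res [[-0.09, 0.36], [0.39, 1.0], [-0.24, -0.15], [-0.37, -1.03], [0.3, -0.4]]
block
[array([ 0.5530301 , -0.25230769,  0.07      ]), array([ 0.50442463, -0.36240426,  0.07      ]), array([ 0.45543627, -0.33992317,  0.07      ]), array([ 0.50139421, -0.22914333,  0.07      ])] 0.12034843155585705 0.05390045473958569
```

```bash
python3 - <<'E'
from pts import *
a=cv2.imread("pics/scene0.png")
crop(a,108,215,85,68,9,"s_b9.png")
tb=lambda x,y:up(x,y,5,370,200); sb=lambda x,y:up(x,y,4,90,140)
z=.07; # block x axis: from back to front (away from robot) ; y axis: from left(-) to right
o=[("top",[.028,.06,z],tb(385,243)),("top",[.028,-.06,z],tb(595,370)),("top",[-.028,-.06,z],tb(543,462)),("top",[-.028,.06,z],tb(330,338))]
s=[("scene",[.028,.06,z],sb(352,437)),("scene",[.028,-.06,z],sb(88,471)),("scene",[-.028,-.06,z],sb(113,398)),("scene",[-.028,.06,z],sb(362,366)),
("scene",[.028,.06,0],sb(383,537)),("scene",[.028,-.06,0],sb(133,577))]
for k in (o,s,o+s): p=fit(k,[.5,-.3,-.4])
# needles z=.07 bases
for uv in (sb(138,415),sb(318,410)): print(onz("scene",uv,.07))
print(T(p,[[0,.043,.07],[0,-.043,.07]]))
# bar handle top (z=.15): top view
tz=lambda x,y:up(x,y,15,455,255)
hx,hy,hz=.007,.009,.15
for dy in(0,):
  for c in ([hx,hy,.15],[hx,-hy,.15],[-hx,-hy,.15],[-hx,hy,.15],[hx,hy,.07],[hx,-hy,.07],[-hx,-hy,.07],[-hx,hy,.07]):
    u=proj("top",T(p,c))[0]; print(c,((u-[455,255]+.5)*15-.5).round())
E
```

```text
[ 0.5036 -0.2959 -0.4088] res [[-0.11, -0.04], [-0.08, -0.4], [-0.06, 0.57], [0.26, -0.09]]
[ 0.5056 -0.2961 -0.4117] res [[0.07, -0.46], [-0.03, 0.4], [0.33, 0.03], [0.1, -0.28], [-0.26, 0.33], [-0.2, -0.06]]
[ 0.5045 -0.2961 -0.4089] res [[-0.03, -0.42], [-0.01, -0.78], [0.01, 0.19], [0.34, -0.48], [-0.02, -0.83], [-0.08, 0.13], [0.2, -0.2], [-0.06, -0.59], [-0.35, -0.04], [-0.25, -0.34]]
[ 0.47691601 -0.333334    0.07      ]
[ 0.52634641 -0.25990751  0.07      ]
[[ 0.52163518 -0.25660773  0.07      ]
 [ 0.48743814 -0.33551629  0.07      ]]
[0.007, 0.009, 0.15] [229. 125.]
[0.007, -0.009, 0.15] [331. 186.]
[-0.007, -0.009, 0.15] [289. 263.]
[-0.007, 0.009, 0.15] [187. 202.]
[0.007, 0.009, 0.07] [ 88. 164.]
[0.007, -0.009, 0.07] [183. 221.]
[-0.007, -0.009, 0.07] [143. 293.]
[-0.007, 0.009, 0.07] [ 48. 236.]
```

View pics/s_b9.png

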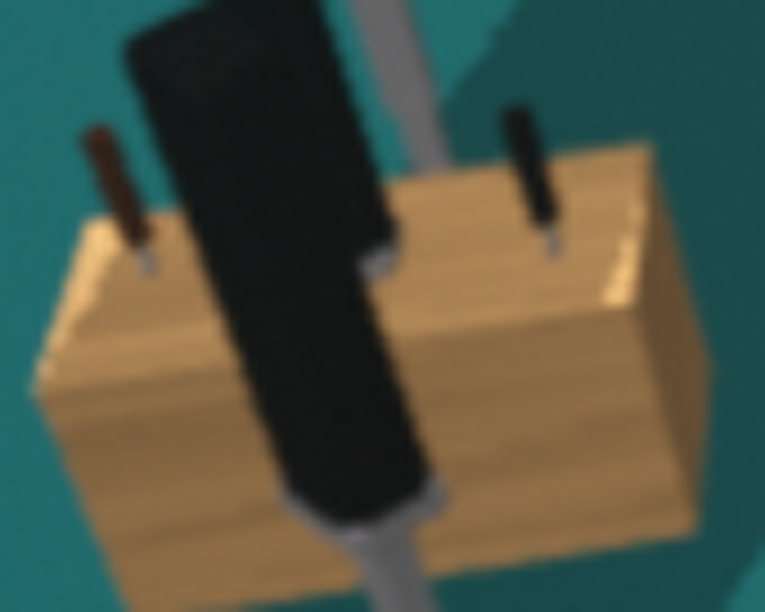

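```bash
python3 - <<'E'
from pts import *
tb=lambda x,y:up(x,y,5,370,200); sb=lambda x,y:up(x,y,4,90,140)
def tri(a,b):
    t1,d1=ray("top",a);t2,d2=ray("scene",b)
    A=np.c_[d1,-d2];k=np.linalg.lstsq(A,t2-t1,rcond=None)[0]
    p,q=t1+k[0]*d1,t2+k[1]*d2; return ((p+q)/2).round(4),np.linalg.norm(p-q).round(4)
print("near tip",tri(tb(475,180),sb(284,662)), onz("scene",sb(284,662),0),onz("top",tb(475,180),0))
print("near shoulder",tri(tb(517,160),sb(235,525)))
print("near top",tri(tb(605,110),sb(165,305)))
print("far top",tri(tb(460,560),sb(175,85)))
print("far shoulder",tri(tb(375,550),sb(228,270)))
a=cv2.imread("pics/scene0.png");b=cv2.imread("pics/top0.png")
crop(b,430,210,80,110,7,"t_bars.png")
E
```

```text
near tip (array([ 0.6045, -0.316 , -0.003 ]), np.float64(0.0023)) [ 0.60700494 -0.31720874  0.        ] [ 0.60419811 -0.31397332  0.        ]
near shoulder (array([ 0.6019, -0.3142,  0.0834]), np.float64(0.0052))
near top (array([ 0.6077, -0.3139,  0.2067]), np.float64(0.0))
far top (array([ 0.3998, -0.2646,  0.2001]), np.float64(0.0042))
far shoulder (array([ 0.3998, -0.2615,  0.0846]), np.float64(0.0082))
```

View pics/t_bars.png

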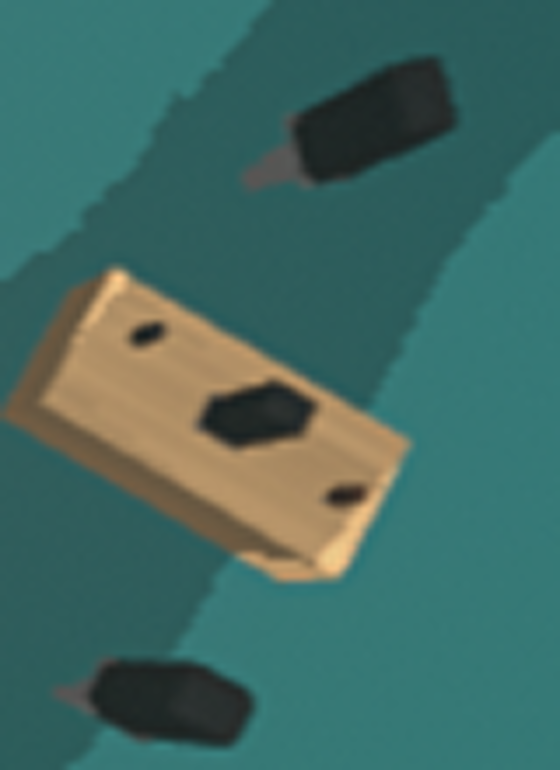

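```bash
cat > plan.py <<'E'
from h import *
import json
def plan(x,y,z,yaw,n,dec=2):
    s=state(); p=np.array(s['ee_pos']); Rm=R.from_euler("xyz",s['ee_rot']).as_matrix(); y0=s['ee_rot'][2]
    g=np.array([x,y,z]); dy=(yaw-y0+np.pi)%(2*np.pi)-np.pi
    roll=round(-dy/np.radians(6)/n,2); D=[]
    for i in range(n):
        d=Rm.T@((g-p)/(n-i))/.06; d=np.round(d,dec); D.append(d.tolist()); p=p+Rm@d*.06
        Rm=Rm@R.from_euler("z",np.radians(6)*roll).as_matrix()
    print(json.dumps({"delta_pos":D,"roll":[roll]*n})); print("end",p.round(4),R.from_matrix(Rm).as_euler("xyz").round(4))
E
python3 -c "
from plan import *
plan(.504,-.296,.25,-.409,11)"
```

```text
{"delta_pos": [[0.62, -0.32, -0.04], [0.6, -0.35, -0.04], [0.58, -0.39, -0.04], [0.56, -0.43, -0.04], [0.53, -0.46, -0.04], [0.5, -0.49, -0.04], [0.47, -0.52, -0.05], [0.44, -0.55, -0.04], [0.4, -0.57, -0.05], [0.37, -0.59, -0.04], [0.33, -0.62, -0.05]], "roll": [0.58, 0.58, 0.58, 0.58, 0.58, 0.58, 0.58, 0.58, 0.58, 0.58, 0.58]}
end [ 0.5041 -0.2958  0.2503] [-3.1407e+00  8.0000e-04 -4.0930e-01]
```

Emit:
jog_arm(
  delta_pos=[
    [0.62,-0.32,-0.04],
    [0.6,-0.35,-0.04],
    [0.58,-0.39,-0.04],
    [0.56,-0.43,-0.04],
    [0.53,-0.46,-0.04],
    [0.5,-0.49,-0.04],
    [0.47,-0.52,-0.05],
    [0.44,-0.55,-0.04],
    [0.4,-0.57,-0.05],
    [0.37,-0.59,-0.04],
    [0.33,-0.62,-0.05],
    [0,0,0],
  ],
  roll=[0.58,0.58,0.58,0.58,0.58,0.58,0.58,0.58,0.58,0.58,0.58,0],
  claw=0.4,
)

```text
time: 1.6
ee_pos: [0.5066, -0.2925, 0.2504]
ee_rot: [-3.14, 0.0, -0.404]
wrist_force: [-0.8, -0.3, 0.2]
width: 0.399
```

```bash
python3 - <<'E'
from plan import *
s=state(); print(s['time'],s['ee_pos'],s['ee_rot'],s['width'],s['wrist_force'])
a=snapshot("scene")[:,:,::-1];b=snapshot("top")[:,:,::-1]
crop(a,60,60,200,230,3,"s1.png"); crop(b,400,150,180,160,4,"t1.png")
print(proj("scene",[s['ee_pos']]),proj("top",[s['ee_pos']]))
E
```

```text
1.6 [ 0.50655042 -0.2924777   0.2504375 ] [-3.13987753e+00  2.10565250e-04 -4.03905577e-01] 0.39853305876806727 [-0.82610311 -0.28931918  0.17722527]
[[122.17924386 162.81031295]] [[484.2561361  262.90361967]]
```

View pics/s1.png

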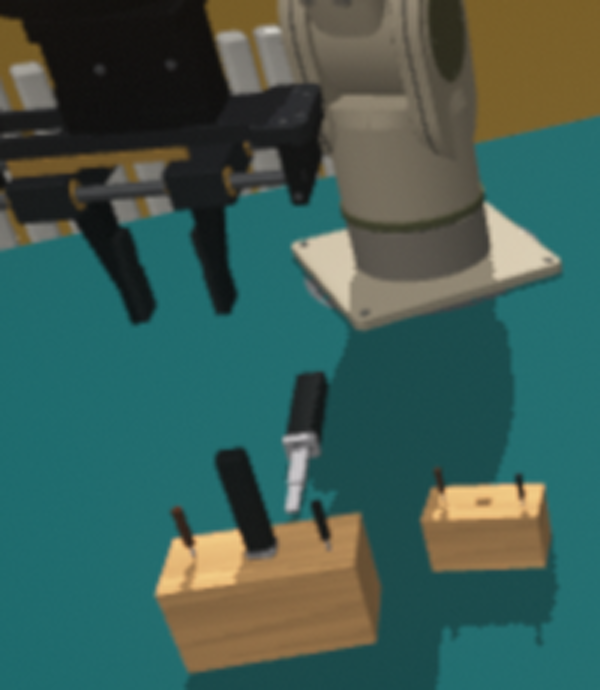

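View pics/t1.png

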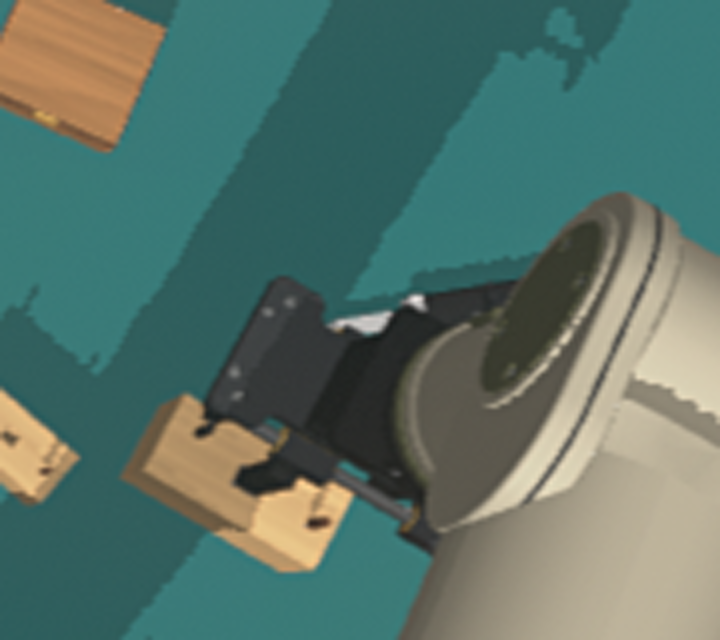

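```bash
python3 -c "
from plan import *
print(state()['dq'].round(3))
plan(.5043,-.2961,.170,-.409,3)"
```

```text
[ 0.022 -0.005  0.021  0.005  0.003  0.     0.003]
{"delta_pos": [[0.0, -0.0, 0.45], [0.0, -0.0, 0.44], [0.01, -0.0, 0.45]], "roll": [0.0, 0.0, 0.0]}
end [ 0.5044 -0.2964  0.1699] [ 3.1413e+00  8.0000e-04 -4.0830e-01]
```

Emit:
jog_arm(
  delta_pos=[
    [0,0,0.45],
    [0,0,0.45],
    [0,0,0.45],
    [0,0,0],
    [0,0,0],
    [0,0,0],
  ],
  roll=[0,0,0,0,0,0],
)

```text
time: 2.45
ee_pos: [0.5046, -0.2967, 0.1712]
ee_rot: [3.141, -0.002, -0.41]
wrist_force: [-0.2, -0.2, 0.5]
width: 0.401
```

```bash
python3 - <<'E'
from plan import *
s=state(); print(s['time'],s['ee_pos'],s['ee_rot'],s['width'],s['wrist_force'])
a=snapshot("scene")[:,:,::-1]
crop(a,80,110,120,140,5,"s2.png")
print(proj("scene",[s['ee_pos'],s['ee_pos']+[0,0,-.02]]))
plan(.5043,-.2961,.073,-.409,5)
E
```

```text
2.45 [ 0.50461463 -0.29670459  0.17118123] [ 3.14117639e+00 -2.08434144e-03 -4.09721062e-01] 0.40117549646676615 [-0.18500216 -0.18348132  0.50123518]
[[132.48084797 201.34752196]
 [135.54420102 210.23465497]]
{"delta_pos": [[-0.0, -0.0, 0.33], [-0.0, -0.0, 0.33], [-0.0, -0.0, 0.32], [-0.01, -0.0, 0.33], [-0.0, -0.01, 0.32]], "roll": [-0.0, -0.0, -0.0, -0.0, -0.0]}
end [ 0.5045 -0.2959  0.0732] [ 3.1413e+00 -1.9000e-03 -4.0960e-01]
```

View pics/s2.png

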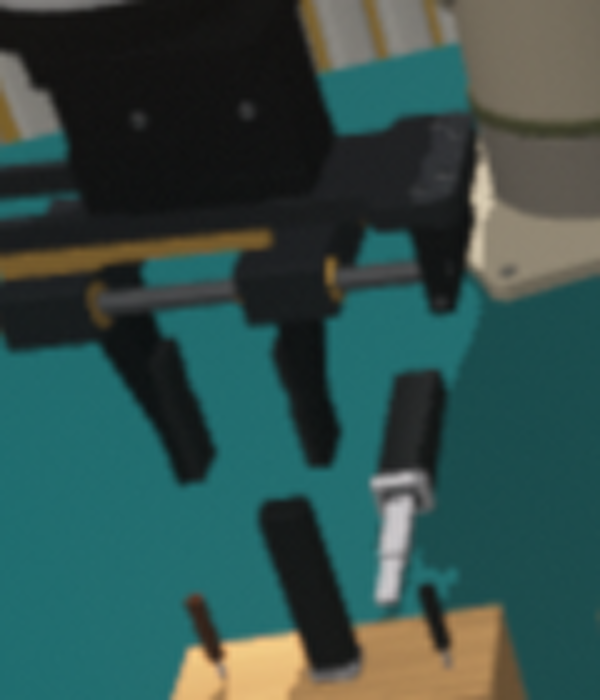

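Emit:
jog_arm(
  delta_pos=[
    [0,-0.03,0.33],
    [0,0,0.33],
    [0,0,0.33],
    [0,0,0.33],
    [0,0,0.3],
    [0,0,0],
    [0,0,0],
  ],
  roll=[0,0,0,0,0,0,0],
)

```text
time: 3.38
ee_pos: [0.5052, -0.2946, 0.073]
ee_rot: [3.141, -0.001, -0.409]
wrist_force: [-0.8, 0.1, -1.1]
width: 0.399
```

```bash
python3 - <<'E'
from plan import *
s=state(); print(s['time'],s['ee_pos'],s['ee_rot'],s['width'],s['wrist_force'])
a=snapshot("scene")[:,:,::-1]
crop(a,80,150,120,140,5,"s3.png")
E
```

```text
3.375 [ 0.50516405 -0.29458338  0.07302669] [ 3.14147843e+00 -5.80674524e-04 -4.09292774e-01] 0.39873127623759147 [-0.82662712  0.13178409 -1.13678577]
```

View pics/s3.png

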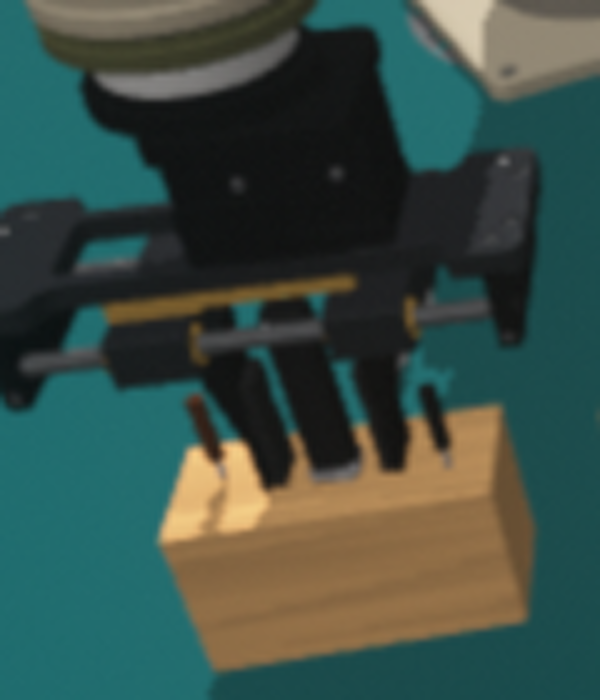

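Well centred: the bar (335,475 in crop) lies between the fingers (275 and 393), clear of both needles. Close.

Emit:
jog_arm(
  delta_pos=[
    [0,0,0],
    [0,0,0],
    [0,0,0],
    [0,0,0],
    [0,0,0],
  ],
  roll=[0,0,0,0,0],
  claw=0,
)

```text
time: 4.05
ee_pos: [0.5049, -0.2945, 0.0727]
ee_rot: [3.141, -0.0, -0.409]
wrist_force: [-1.0, 0.5, 2.3]
width: 0.206
```

Emit:
jog_arm(
  delta_pos=[
    [0,0,-0.1],
    [0,0,-0.3],
    [0,0,-0.4],
    [0,0,-0.4],
    [0,0,-0.4],
    [0,0,-0.4],
    [0,0,-0.4],
    [0,0,-0.1],
    [0,0,0],
    [0,0,0],
  ],
  roll=[0,0,0,0,0,0,0,0,0,0],
)

```text
time: 5.3
ee_pos: [0.5044, -0.2942, 0.2215]
ee_rot: [-3.141, 0.002, -0.409]
wrist_force: [-0.2, 0.0, -1.3]
width: 0.206
```

```bash
python3 - <<'E'
from plan import *
s=state(); print(s['time'],s['ee_pos'],s['ee_rot'],s['width'],s['wrist_force'],s['ft_torque'])
a=snapshot("scene")[:,:,::-1]
crop(a,80,90,120,140,5,"s4.png")
tcp=s['ee_pos']; print(((proj("scene",[tcp+[0,0,-.0027],tcp+[0,0,-.0627]])-[80,90]+.5)*5-.5).round(1))
plan(.555,-.06,.225,-.266,8)
E
```

```text
5.3 [ 0.50442569 -0.2942247   0.22154164] [-3.14149267e+00  1.55360651e-03 -4.09296940e-01] 0.205717410867277 [-0.18076698  0.03181562 -1.32263685] [0.04874726 0.03338061 0.00417007]
[[233.1 444.4]
 [280.8 583.8]]
{"delta_pos": [[-0.1, -0.49, -0.01], [-0.09, -0.49, -0.01], [-0.08, -0.49, -0.01], [-0.07, -0.49, -0.01], [-0.06, -0.5, -0.0], [-0.05, -0.5, -0.01], [-0.05, -0.5, -0.0], [-0.03, -0.49, -0.01]], "roll": [-0.17, -0.17, -0.17, -0.17, -0.17, -0.17, -0.17, -0.17]}
end [ 0.5552 -0.0603  0.2252] [-3.1412e+00  1.6000e-03 -2.6690e-01]
```

View pics/s4.png

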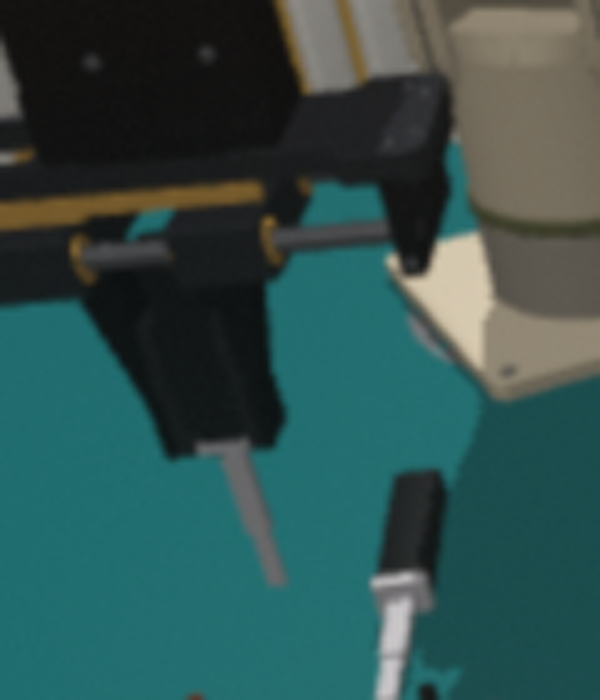

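Emit:
jog_arm(
  delta_pos=[
    [-0.1,-0.49,-0.01],
    [-0.09,-0.49,-0.01],
    [-0.08,-0.49,-0.01],
    [-0.07,-0.49,-0.01],
    [-0.06,-0.5,0],
    [-0.05,-0.5,-0.01],
    [-0.05,-0.5,0],
    [-0.03,-0.49,-0.01],
    [0,0,0],
  ],
  roll=[-0.17,-0.17,-0.17,-0.17,-0.17,-0.17,-0.17,-0.17,0],
)

```text
time: 6.48
ee_pos: [0.5561, -0.0563, 0.2264]
ee_rot: [-3.141, -0.0, -0.261]
wrist_force: [1.3, -0.2, -1.0]
width: 0.205
```

```bash
python3 - <<'E'
from plan import *
s=state(); print(s['time'],s['ee_pos'],s['ee_rot'],s['width'],s['wrist_force'])
a=snapshot("scene")[:,:,::-1];b=snapshot("top")[:,:,::-1]
crop(a,290,170,36,32,20,"s5.png");crop(b,315,195,40,40,15,"t5.png")
for n,x0,y0,f in(("scene",290,170,20),("top",315,195,15)):
    for x in (-.013,-.0065,0,.0065,.013):
        yaw=2.8755; p=np.array([.5704,.0382,.116])+x*np.array([np.cos(yaw),np.sin(yaw),0]); 
        print(n,x,((proj(n,[p])[0]-[x0,y0]+.5)*f-.5).round())
plan(.5704,.0382,.21,-.266,3)
E
```

```text
6.475 [ 0.5560524  -0.05631466  0.22635961] [-3.14051852e+00 -2.46659157e-04 -2.61115001e-01] 0.2047884324496808 [ 1.26780187 -0.18403839 -1.01113585]
scene -0.013 [343. 367.]
scene -0.0065 [324. 338.]
scene 0 [305. 309.]
scene 0.0065 [286. 281.]
scene 0.013 [267. 253.]
top -0.013 [330. 346.]
top -0.0065 [315. 382.]
top 0 [299. 418.]
top 0.0065 [283. 454.]
top 0.013 [268. 490.]
{"delta_pos": [[-0.06, -0.55, 0.09], [-0.07, -0.55, 0.09], [-0.06, -0.54, 0.09]], "roll": [0.0, 0.0, 0.0]}
end [0.5705 0.038  0.2099] [ 3.1412e+00 -1.0000e-04 -2.6590e-01]
```

View pics/s5.png

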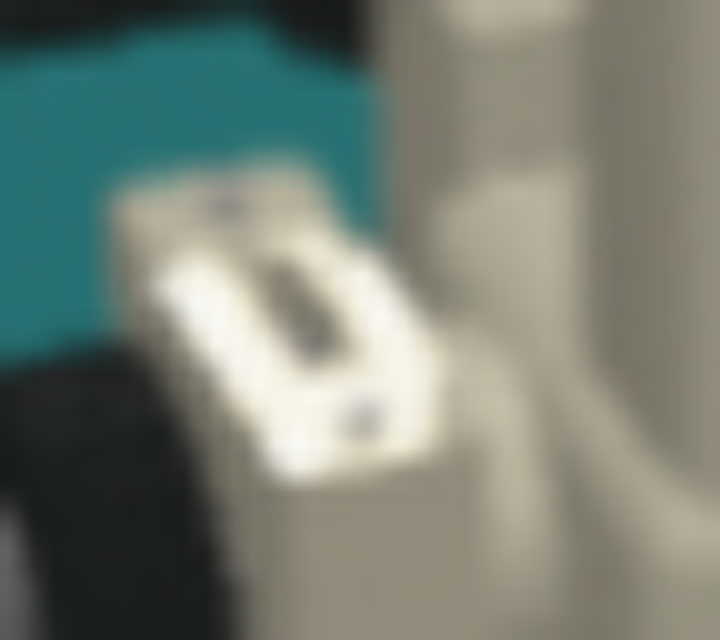

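View pics/t5.png

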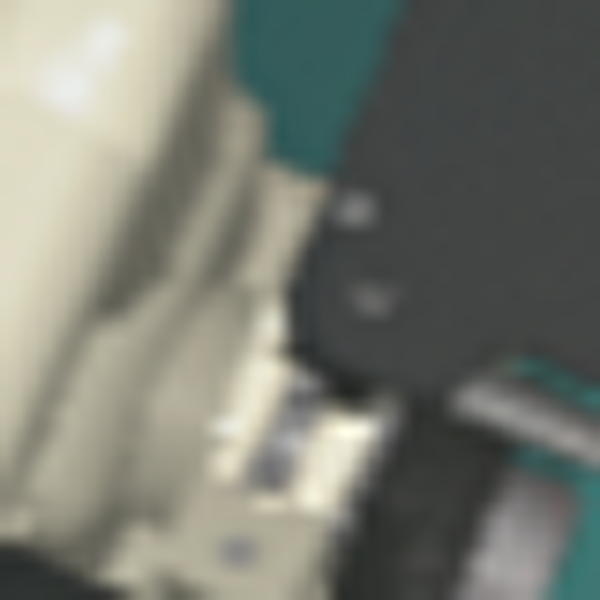

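```bash
python3 - <<'E'
from h import *
b=cv2.imread("pics/top0.png");a=cv2.imread("pics/scene0.png")
yaw=2.8755; d=np.array([np.cos(yaw),np.sin(yaw),0]);e=np.array([-d[1],d[0],0])
def rect(im,n,z):
    xs=np.arange(-.02,.02,.0001);ys=np.arange(-.01,.01,.0001)
    P=np.array([[np.array([.5704,.0382,z])+x*d+y*e for x in xs] for y in ys])
    uv=proj(n,P.reshape(-1,3)).reshape(len(ys),len(xs),2).astype(np.float32)
    r=cv2.remap(im,uv[...,0],uv[...,1],cv2.INTER_CUBIC); return r
rs=[]
for n,im in(("top",b),("scene",a)):
    for z in (.116,.106):
        r=rect(im,n,z); 
        rs.append(r); g=cv2.cvtColor(r,cv2.COLOR_BGR2GRAY)[80:120].mean(0); print(n,z,g[::10].astype(int).tolist())
o=np.vstack(rs); cv2.imwrite("pics/rect.png",cv2.resize(o,None,fx=1.5,fy=0.75))
E
```

```text
top 0.116 [218, 224, 227, 229, 230, 229, 219, 199, 170, 142, 128, 127, 136, 149, 154, 148, 136, 124, 121, 127, 134, 142, 155, 169, 178, 175, 161, 146, 134, 128, 125, 122, 129, 151, 178, 197, 197, 186, 179, 177]
top 0.106 [226, 229, 230, 230, 222, 207, 182, 152, 134, 129, 135, 147, 156, 155, 146, 134, 126, 127, 134, 141, 153, 168, 180, 182, 171, 156, 143, 134, 130, 126, 127, 142, 170, 194, 202, 193, 182, 177, 176, 172]
scene 0.116 [220, 228, 233, 234, 231, 226, 218, 206, 192, 177, 162, 148, 137, 129, 126, 126, 124, 123, 123, 125, 128, 129, 130, 131, 133, 135, 136, 136, 139, 145, 154, 162, 171, 177, 180, 180, 177, 173, 170, 166]
scene 0.106 [162, 174, 186, 197, 205, 210, 213, 213, 212, 213, 216, 221, 226, 231, 235, 237, 240, 243, 242, 237, 231, 225, 219, 212, 204, 200, 198, 197, 194, 193, 193, 194, 193, 189, 188, 188, 189, 190, 191, 192]
```

View pics/rect.png

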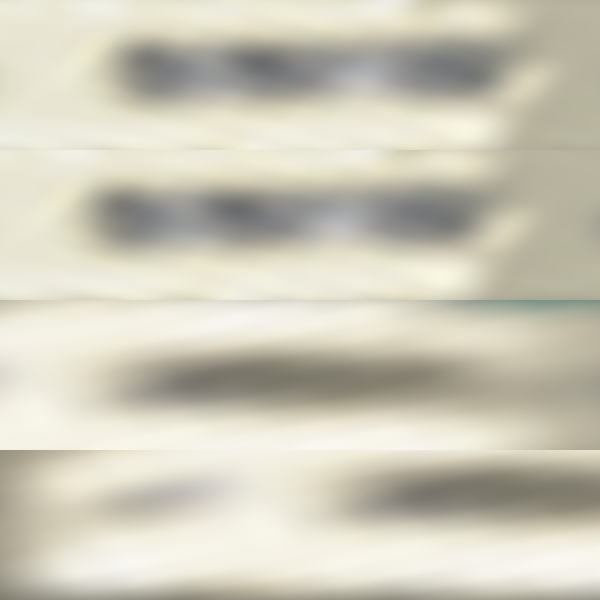

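Emit:
jog_arm(
  delta_pos=[
    [-0.03,-0.55,0.09],
    [-0.03,-0.55,0.09],
    [-0.02,-0.54,0.3],
    [0,0,0],
    [0,0,0],
    [0,0,0],
  ],
  roll=[0,0,0,0,0,0],
)

```text
time: 7.32
ee_pos: [0.5772, 0.0341, 0.1978]
ee_rot: [3.141, -0.001, -0.269]
wrist_force: [0.4, 0.3, -1.3]
width: 0.205
```

```bash
cat > look.py <<'E'
from plan import *
import sys
k=sys.argv[1]
s=state(); print(s['time'],s['ee_pos'].round(4),s['ee_rot'].round(4),s['width'],s['wrist_force'].round(2),s['ft_torque'].round(3))
a=snapshot("scene")[:,:,::-1];b=snapshot("top")[:,:,::-1]
crop(a,280,140,50,60,12,f"s{k}.png");crop(b,315,195,45,45,13,f"t{k}.png")
E
python3 look.py 6
```

```text
7.325 [0.5772 0.0341 0.1978] [ 3.1411e+00 -9.0000e-04 -2.6920e-01] 0.2053327381625882 [ 0.43  0.33 -1.3 ] [0.024 0.042 0.023]
```

View pics/s6.png

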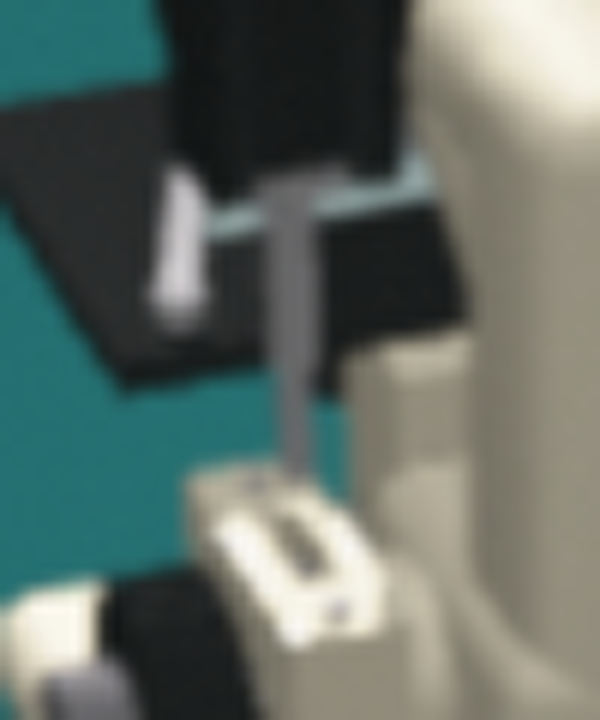

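View pics/t6.png

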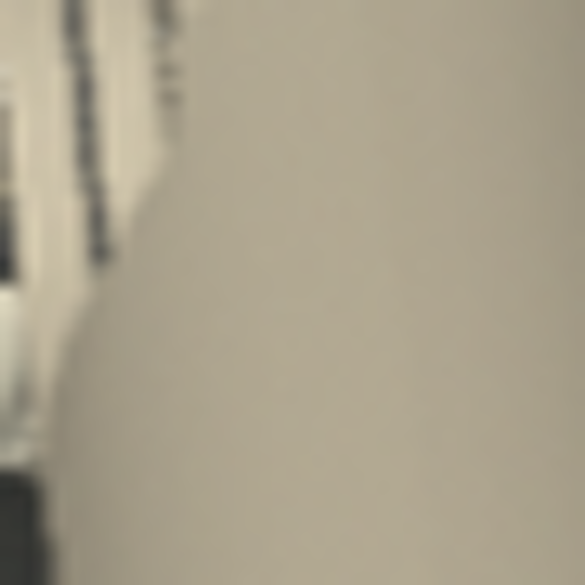

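```bash
cat > y.py <<'E'
from pts import *
yaw=2.8755; d=np.array([np.cos(yaw),np.sin(yaw),0]);e=np.array([-d[1],d[0],0]); S=np.array([.5704,.0382,.116])
f=lambda n,P,x0,y0,k:((proj(n,[P])[0]-[x0,y0]+.5)*k-.5).round(1)
E
python3 - <<'E'
from y import *
tcp=np.array([.5772,.0341,.1978]);tip=tcp+[0,0,-.0627]
print("rel mic x,y",(tip-S)@d,(tip-S)@e)
print("tip pred",f("scene",tip,280,140,12),"shoulder",f("scene",tip+[0,0,.06],280,140,12))
print("slot pred",f("scene",S,280,140,12))
for v in(d,e,[0,0,1]):print(f("scene",tip+np.array(v)*.005,280,140,12)-f("scene",tip,280,140,12))
for v in (d,e):print("slot per 5mm",f("scene",S+np.array(v)*.005,280,140,12)-f("scene",S,280,140,12))
E
```

```text
rel mic x,y -0.0076388299472084815 0.002167550930804451
tip pred [301.9 478.7] shoulder [292.4 183.3]
slot pred [302.5 545.3]
[ -8.8 -13. ]
[-26.    5.1]
[ -0.7 -23.7]
slot per 5mm [ -8.7 -13.1]
slot per 5mm [-25.5   5.1]
```

```bash
cat > rel.py <<'E'
from y import *
s=state(); tip=s['ee_pos']-[0,0,.0627]
r=tip-S; print("t %.2f"%s['time'],"mic x %.2f y %.2f z-below-top %.2f mm"%((r@d)*1e3,(r@e)*1e3,-r[2]*1e3),"yawerr %.4f"%(s['ee_rot'][2]+.266),"F along x %.2f y %.2f z %.2f"%(s['wrist_force']@d,s['wrist_force']@e,s['wrist_force'][2]),"T",s['ft_torque'].round(3),"v",np.abs(s['dq']).max().round(3))
E
python3 rel.py
```

```text
t 7.42 mic x -7.51 y 1.79 z-below-top -19.07 mm yawerr -0.0026 F along x 0.48 y -0.38 z -0.94 T [ 0.066 -0.008  0.013] v 0.006
```

Emit:
jog_arm(
  delta_pos=[
    [-0.09,-0.037,0],
    [0,0,0.11],
    [0,0,0.11],
    [0,0,0],
    [0,0,0],
  ],
  roll=[0,0,0,0,0],
)

```text
time: 8.05
ee_pos: [0.5724, 0.0391, 0.1841]
ee_rot: [3.142, 0.0, -0.267]
wrist_force: [-0.0, 0.9, -1.1]
width: 0.205
```

```bash
python3 rel.py; python3 look.py 7; python3 rel.py; python3 -c "
from y import *
tip=state()['ee_pos']-[0,0,.0627];print(f('scene',tip,280,140,12),f('scene',S,280,140,12))"
```

```text
t 8.05 mic x -1.68 y -1.44 z-below-top -5.38 mm yawerr -0.0010 F along x 0.28 y -0.85 z -1.14 T [ 0.021  0.026 -0.007] v 0.005
8.05 [0.5724 0.0391 0.1841] [ 3.1415e+00  1.0000e-04 -2.6700e-01] 0.20469260146562038 [-0.05  0.89 -1.14] [ 0.021  0.026 -0.007]
t 8.15 mic x -1.77 y -1.53 z-below-top -5.58 mm yawerr -0.0009 F along x 0.71 y 0.65 z -0.90 T [ 0.116  0.009 -0.034] v 0.001
[312.6 522.7] [302.5 545.3]
```

View pics/s7.png

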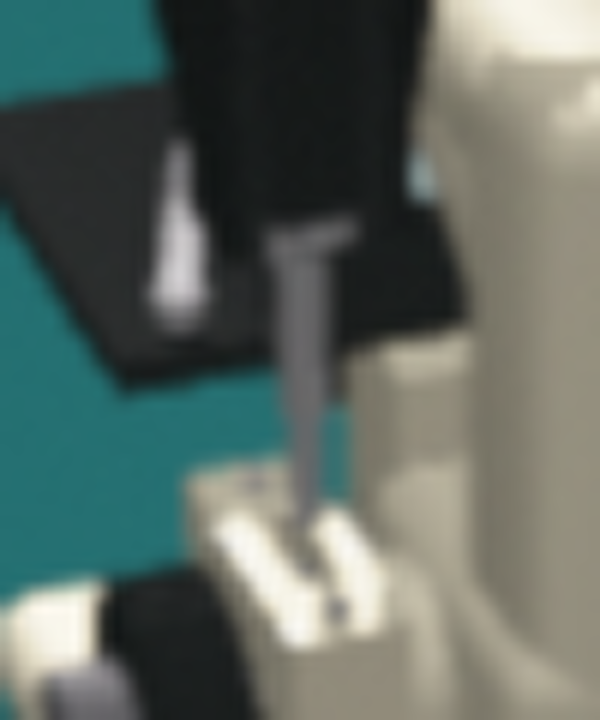

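Emit:
jog_arm(
  delta_pos=[
    [0.025,0.022,0],
    [0,0,0],
    [0,0,0],
    [0,0,0],
  ],
  roll=[0,0,0,0],
)

```text
time: 8.65
ee_pos: [0.5735, 0.0376, 0.1842]
ee_rot: [3.142, -0.0, -0.267]
wrist_force: [0.2, -0.0, -1.2]
width: 0.205
```

```bash
python3 rel.py; python3 - <<'E'
from h import *
a=snapshot("scene")[:,:,::-1]
crop(a,292,175,26,22,28,"s8.png")
E
python3 rel.py
```

```text
t 8.65 mic x -3.12 y -0.18 z-below-top -5.47 mm yawerr -0.0009 F along x -0.22 y -0.06 z -1.21 T [ 0.043 -0.049 -0.001] v 0.002
t 8.70 mic x -3.11 y -0.20 z-below-top -5.47 mm yawerr -0.0008 F along x 0.12 y -0.90 z -1.83 T [0.016 0.043 0.036] v 0.002
```

View pics/s8.png

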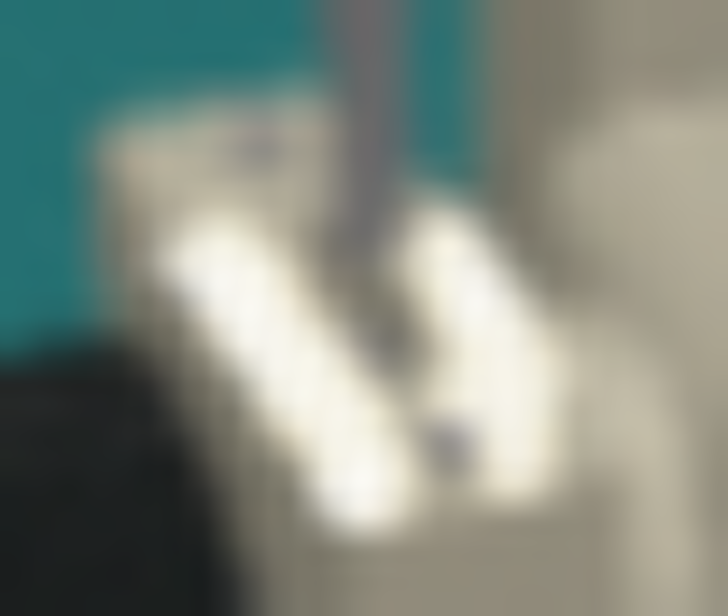

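Emit:
jog_arm(
  delta_pos=[
    [0,0,0.06],
    [0,0,0.06],
    [0,0,0.06],
    [0,0,0],
  ],
  roll=[0,0,0,0],
)

```text
time: 9.2
ee_pos: [0.5732, 0.0375, 0.1729]
ee_rot: [3.141, 0.001, -0.267]
wrist_force: [-0.2, -0.3, -1.6]
width: 0.204
```

```bash
python3 rel.py
```

```text
t 9.20 mic x -2.91 y -0.06 z-below-top 5.80 mm yawerr -0.0009 F along x 0.11 y 0.36 z -1.60 T [0.036 0.055 0.008] v 0.008
```

In the slot without contact. Go on between the teeth.

Emit:
jog_arm(
  delta_pos=[
    [0,0,0.04],
    [0,0,0.04],
    [0,0,0],
    [0,0,0],
  ],
  roll=[0,0,0,0],
)

```text
time: 9.7
ee_pos: [0.5735, 0.0376, 0.1686]
ee_rot: [3.142, -0.0, -0.267]
wrist_force: [0.5, 0.5, -0.7]
width: 0.204
```

```bash
python3 rel.py
```

```text
t 9.70 mic x -3.14 y -0.19 z-below-top 10.11 mm yawerr -0.0009 F along x -0.40 y -0.59 z -0.67 T [ 0.077  0.054 -0.013] v 0.002
```

Emit:
jog_arm(
  delta_pos=[
    [-0.02,0,0.01],
    [-0.02,0,0],
    [-0.02,0,0],
    [-0.02,0,0],
    [-0.02,0,0],
  ],
  roll=[0,0,0,0,0],
)

```text
time: 10.32
ee_pos: [0.5691, 0.0385, 0.1685]
ee_rot: [-3.141, -0.004, -0.268]
wrist_force: [6.7, -2.3, -3.0]
width: 0.204
```

```bash
python3 rel.py
```

```text
t 10.32 mic x 1.32 y 0.02 z-below-top 10.18 mm yawerr -0.0016 F along x -7.10 y 0.41 z -2.97 T [-0.42  -2.032 -0.044] v 0.022
```

Emit:
jog_arm(
  delta_pos=[
    [-0.02,0,0],
    [-0.02,0,0],
    [-0.02,0,0],
    [-0.02,0,0],
    [-0.02,0,0],
  ],
  roll=[0,0,0,0,0],
)

```text
time: 10.95
ee_pos: [0.5636, 0.04, 0.1688]
ee_rot: [-3.141, -0.004, -0.268]
wrist_force: [6.9, -2.7, -2.3]
width: 0.202
```

```bash
python3 rel.py; python3 look.py 9
```

```text
t 10.95 mic x 7.07 y 0.02 z-below-top 9.90 mm yawerr -0.0016 F along x -7.38 y 0.78 z -2.29 T [-0.536 -1.996  0.02 ] v 0.025
10.95 [0.5636 0.04   0.1688] [-3.141  -0.0042 -0.2676] 0.20224310690803382 [ 6.91 -2.69 -2.29] [-0.536 -1.996  0.02 ]
```

View pics/s9.png

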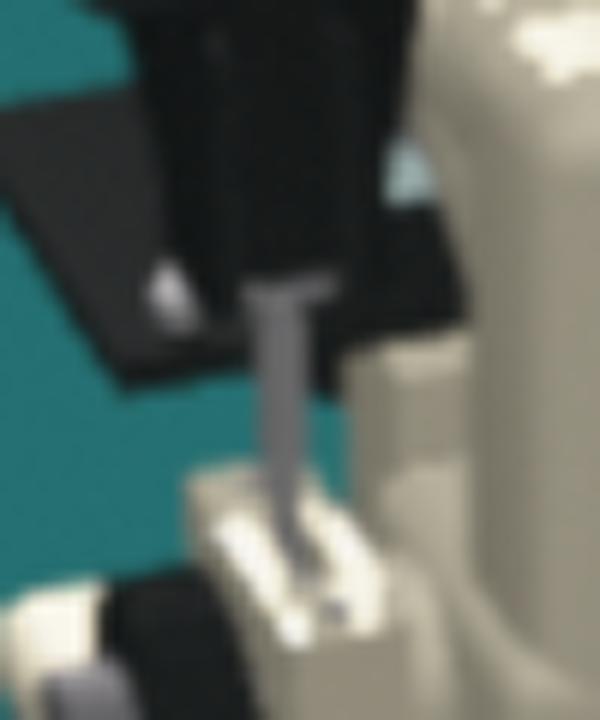

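```bash
python3 - <<'E'
from y import *
s=state();Rm=R.from_euler("xyz",s['ee_rot']).as_matrix();tip=s['ee_pos']+Rm@[0,0,.0627]
print(f('scene',tip,280,140,12),f('scene',tip+[0,0,.06],280,140,12),f('scene',tip+[0,0,.026],280,140,12),f('scene',tip-.008*d,280,140,12),f('scene',tip+.009*np.array([0,0,1.]),280,140,12),f('scene',tip+.009*np.array([0,0,1.])-.008*d,280,140,12))
a=snapshot("scene")[:,:,::-1]
crop(a,290,155,30,40,18,"s10.png")
E
```

```text
[292.  571.6] [282.4 290.3] [287.9 452.5] [305.8 592.7] [290.6 530.8] [304.5 551.8]
```

View pics/s10.png

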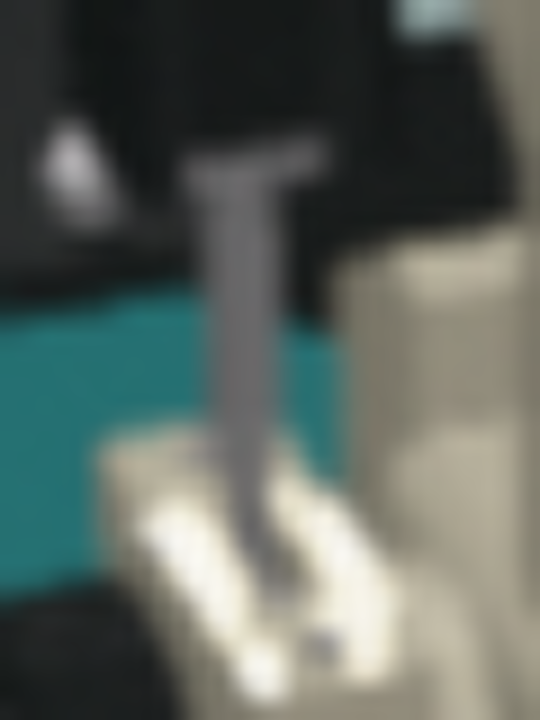

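Emit:
jog_arm(
  delta_pos=[
    [0.06,0,0],
    [0,0,-0.1],
    [0.1,0,0],
    [0.1,0,0],
    [0,0,0],
    [0,0,0],
  ],
  roll=[0,0,0,0,0,0],
)

```text
time: 11.85
ee_pos: [0.5768, 0.0367, 0.1737]
ee_rot: [3.142, 0.001, -0.267]
wrist_force: [-0.6, 0.0, -1.5]
width: 0.202
```

```bash
python3 rel.py
```

```text
t 11.85 mic x -6.55 y -0.20 z-below-top 5.01 mm yawerr -0.0008 F along x 0.58 y 0.11 z -1.46 T [ 0.052 -0.018  0.013] v 0.004
```

Emit:
jog_arm(
  delta_pos=[
    [0.005,0,0.05],
    [0,0,0.05],
    [0,0,0],
  ],
  roll=[0,0,0],
)

```text
time: 12.22
ee_pos: [0.577, 0.0365, 0.1675]
ee_rot: [3.141, 0.001, -0.267]
wrist_force: [-0.1, -0.1, -1.1]
width: 0.209
```

```bash
python3 rel.py
```

```text
t 12.22 mic x -6.79 y -0.05 z-below-top 11.15 mm yawerr -0.0009 F along x 0.03 y 0.08 z -1.09 T [ 0.032  0.002 -0.023] v 0.008
```

Emit:
jog_arm(
  delta_pos=[
    [-0.02,0,0],
    [-0.02,0,0],
    [-0.02,0,0],
    [-0.02,0,0],
    [-0.02,0,0],
    [-0.02,0,0],
  ],
  roll=[0,0,0,0,0,0],
)

```text
time: 12.98
ee_pos: [0.5717, 0.0379, 0.1686]
ee_rot: [-3.141, -0.004, -0.268]
wrist_force: [7.4, -1.2, -3.4]
width: 0.204
```

```bash
python3 rel.py
```

```text
t 12.97 mic x -1.37 y -0.06 z-below-top 10.09 mm yawerr -0.0015 F along x -7.44 y -0.79 z -3.43 T [-0.388 -1.946  0.036] v 0.023
```

Emit:
jog_arm(
  delta_pos=[
    [-0.02,0,0.005],
    [-0.02,0,0],
    [-0.02,0,0],
    [-0.02,0,0],
  ],
  roll=[0,0,0,0],
)

```text
time: 13.48
ee_pos: [0.5673, 0.0391, 0.1685]
ee_rot: [-3.141, -0.004, -0.268]
wrist_force: [7.7, -1.8, -3.3]
width: 0.207
```

```bash
python3 rel.py
```

```text
t 13.47 mic x 3.22 y -0.04 z-below-top 10.24 mm yawerr -0.0016 F along x -7.93 y -0.27 z -3.30 T [-0.485 -2.087 -0.036] v 0.023
```

Emit:
jog_arm(
  delta_pos=[
    [-0.02,0,0],
    [-0.02,0,0],
  ],
  roll=[0,0],
)

```text
time: 13.72
ee_pos: [0.5651, 0.0396, 0.1685]
ee_rot: [-3.141, -0.004, -0.268]
wrist_force: [6.8, -1.0, -1.5]
width: 0.201
```

```bash
python3 rel.py
```

```text
t 13.72 mic x 5.54 y 0.01 z-below-top 10.17 mm yawerr -0.0016 F along x -6.80 y -0.82 z -1.54 T [-0.493 -2.083 -0.05 ] v 0.023
```

Emit:
jog_arm(
  delta_pos=[
    [-0.02,0,0],
    [-0.02,0,0],
  ],
  roll=[0,0],
)

```text
time: 13.98
ee_pos: [0.5628, 0.0403, 0.1686]
ee_rot: [-3.141, -0.004, -0.268]
wrist_force: [7.0, -1.8, -1.1]
width: 0.203
```

```bash
python3 rel.py
```

```text
t 13.97 mic x 7.89 y 0.01 z-below-top 10.06 mm yawerr -0.0017 F along x -7.21 y -0.12 z -1.12 T [-0.578 -2.033  0.057] v 0.022
```

Emit:
jog_arm(
  delta_pos=[
    [0.06,0,0],
    [0,0,-0.1],
    [0.1,0,0],
    [0.11,0,0],
    [0,0,0],
    [0,0,0.05],
    [0,0,0.05],
    [0,0,0],
  ],
  roll=[0,0,0,0,0,0,0,0],
)

```text
time: 14.98
ee_pos: [0.5763, 0.0367, 0.1672]
ee_rot: [3.141, 0.001, -0.267]
wrist_force: [0.2, -0.4, -0.8]
width: 0.202
```

```bash
python3 rel.py
```

```text
t 14.97 mic x -6.12 y -0.08 z-below-top 11.45 mm yawerr -0.0008 F along x -0.31 y 0.29 z -0.81 T [ 0.068 -0.018 -0.039] v 0.007
```

Emit:
jog_arm(
  delta_pos=[
    [-0.02,0,0],
    [-0.02,0,0],
    [-0.02,0,0],
    [-0.02,0,0],
  ],
  roll=[0,0,0,0],
)

```text
time: 15.48
ee_pos: [0.5733, 0.0375, 0.1681]
ee_rot: [-3.141, -0.003, -0.267]
wrist_force: [5.5, -0.6, -3.8]
width: 0.206
```

```bash
python3 rel.py
```

```text
t 15.47 mic x -2.93 y -0.09 z-below-top 10.59 mm yawerr -0.0014 F along x -5.46 y -0.91 z -3.81 T [-0.349 -1.863 -0.062] v 0.023
```

Emit:
jog_arm(
  delta_pos=[
    [-0.02,0,0],
    [-0.02,0,0],
  ],
  roll=[0,0],
)

```text
time: 15.72
ee_pos: [0.5711, 0.0381, 0.1682]
ee_rot: [-3.141, -0.004, -0.267]
wrist_force: [7.3, -1.8, -3.8]
width: 0.205
```

```bash
python3 rel.py
```

```text
t 15.72 mic x -0.75 y -0.06 z-below-top 10.46 mm yawerr -0.0015 F along x -7.48 y -0.17 z -3.84 T [-0.363 -1.977 -0.022] v 0.024
```

Emit:
jog_arm(
  delta_pos=[
    [-0.02,0,0],
  ],
  roll=[0],
)

```text
time: 15.85
ee_pos: [0.57, 0.0384, 0.1682]
ee_rot: [-3.141, -0.004, -0.268]
wrist_force: [6.9, -1.0, -3.3]
width: 0.203
```

```bash
python3 rel.py
```

```text
t 15.85 mic x 0.41 y -0.05 z-below-top 10.47 mm yawerr -0.0015 F along x -6.95 y -0.91 z -3.29 T [-4.190e-01 -2.081e+00 -2.000e-03] v 0.023
```

```bash
echo 'print("Te %.3f"%(s["ft_torque"]@e))' >> rel.py
```

Emit:
jog_arm(
  delta_pos=[
    [-0.02,0,0],
    [-0.02,0,0],
  ],
  roll=[0,0],
)

```text
time: 16.1
ee_pos: [0.5678, 0.0389, 0.1684]
ee_rot: [-3.141, -0.004, -0.268]
wrist_force: [6.6, -2.7, -2.8]
width: 0.206
```

```bash
python3 rel.py
```

```text
t 16.10 mic x 2.65 y 0.01 z-below-top 10.30 mm yawerr -0.0016 F along x -7.06 y 0.84 z -2.79 T [-0.546 -2.141 -0.067] v 0.022
Te 2.210
```

Emit:
jog_arm(
  delta_pos=[
    [-0.02,0,0],
  ],
  roll=[0],
)

```text
time: 16.23
ee_pos: [0.5667, 0.0392, 0.1685]
ee_rot: [-3.141, -0.004, -0.268]
wrist_force: [7.1, -2.0, -2.5]
width: 0.203
```

```bash
python3 rel.py
```

```text
t 16.23 mic x 3.80 y 0.03 z-below-top 10.24 mm yawerr -0.0016 F along x -7.35 y 0.07 z -2.46 T [-0.56  -2.125 -0.056] v 0.022
Te 2.197
```

Emit:
jog_arm(
  delta_pos=[
    [-0.02,0,0],
  ],
  roll=[0],
)

```text
time: 16.35
ee_pos: [0.5656, 0.0394, 0.1685]
ee_rot: [-3.141, -0.004, -0.268]
wrist_force: [6.9, -2.8, -3.1]
width: 0.204
```

```bash
python3 rel.py
```

```text
t 16.35 mic x 4.96 y 0.06 z-below-top 10.21 mm yawerr -0.0017 F along x -7.36 y 0.92 z -3.11 T [-0.574 -2.039 -0.024] v 0.022
Te 2.118
```

Emit:
jog_arm(
  delta_pos=[
    [-0.02,0,0],
  ],
  roll=[0],
)

```text
time: 16.48
ee_pos: [0.5645, 0.0398, 0.1686]
ee_rot: [-3.141, -0.004, -0.268]
wrist_force: [6.4, -2.6, -2.5]
width: 0.205
```

```bash
python3 rel.py
```

```text
t 16.48 mic x 6.11 y 0.05 z-below-top 10.14 mm yawerr -0.0017 F along x -6.83 y 0.83 z -2.54 T [-0.541 -1.996  0.011] v 0.023
Te 2.068
```

Emit:
jog_arm(
  delta_pos=[
    [-0.02,0,0],
  ],
  roll=[0],
)

```text
time: 16.6
ee_pos: [0.5634, 0.0401, 0.1686]
ee_rot: [-3.141, -0.004, -0.268]
wrist_force: [6.9, -2.0, -0.7]
width: 0.204
```

```bash
python3 rel.py
```

```text
t 16.60 mic x 7.29 y 0.06 z-below-top 10.08 mm yawerr -0.0017 F along x -7.20 y 0.10 z -0.70 T [-0.616 -2.016 -0.025] v 0.022
Te 2.107
```

Emit:
jog_arm(
  delta_pos=[
    [-0.01,0,0],
  ],
  roll=[0],
)

```text
time: 16.73
ee_pos: [0.5627, 0.0402, 0.1686]
ee_rot: [-3.141, -0.004, -0.268]
wrist_force: [6.3, -2.2, -1.8]
width: 0.206
```

```bash
python3 rel.py
```

```text
t 16.73 mic x 7.94 y 0.06 z-below-top 10.06 mm yawerr -0.0017 F along x -6.68 y 0.42 z -1.77 T [-0.573 -1.901 -0.006] v 0.011
Te 1.984
```

Emit:
jog_arm(
  delta_pos=[
    [0.06,0,0],
    [0,0,-0.1],
    [0.1,0,0],
    [0.11,0,0],
    [0,0,0],
    [0,0,0.05],
    [0,0,0.05],
    [0,0,0],
  ],
  roll=[0,0,0,0,0,0,0,0],
)

```text
time: 17.73
ee_pos: [0.5763, 0.0367, 0.1672]
ee_rot: [3.141, 0.001, -0.267]
wrist_force: [-0.8, -1.0, -1.9]
width: 0.204
```

```bash
python3 rel.py
```

```text
t 17.73 mic x -6.10 y -0.10 z-below-top 11.46 mm yawerr -0.0007 F along x 0.55 y 1.19 z -1.89 T [-0.002 -0.002 -0.009] v 0.007
Te 0.003
```

Emit:
jog_arm(
  delta_pos=[
    [-0.02,0,0],
    [-0.02,0,0],
    [-0.02,0,0],
  ],
  roll=[0,0,0],
)

```text
time: 18.1
ee_pos: [0.5742, 0.0372, 0.168]
ee_rot: [-3.141, -0.003, -0.267]
wrist_force: [6.9, -1.3, -3.7]
width: 0.202
```

```bash
python3 rel.py
```

```text
t 18.10 mic x -3.95 y -0.06 z-below-top 10.70 mm yawerr -0.0013 F along x -6.97 y -0.53 z -3.66 T [-0.301 -1.807 -0.019] v 0.021
Te 1.822
```

Emit:
jog_arm(
  delta_pos=[
    [-0.02,0,0],
  ],
  roll=[0],
)

```text
time: 18.23
ee_pos: [0.5733, 0.0374, 0.1681]
ee_rot: [-3.141, -0.003, -0.267]
wrist_force: [5.6, -1.5, -3.8]
width: 0.206
```

```bash
python3 rel.py
```

```text
t 18.23 mic x -2.97 y -0.03 z-below-top 10.61 mm yawerr -0.0015 F along x -5.78 y 0.00 z -3.85 T [-0.301 -1.882 -0.019] v 0.022
Te 1.895
```

Emit:
jog_arm(
  delta_pos=[
    [-0.02,0,0],
  ],
  roll=[0],
)

```text
time: 18.35
ee_pos: [0.5722, 0.0378, 0.1682]
ee_rot: [-3.141, -0.004, -0.267]
wrist_force: [6.2, -2.1, -2.5]
width: 0.202
```

```bash
python3 rel.py
```

```text
t 18.35 mic x -1.87 y -0.08 z-below-top 10.50 mm yawerr -0.0014 F along x -6.58 y 0.41 z -2.54 T [-0.357 -1.908  0.009] v 0.023
Te 1.935
```

Emit:
jog_arm(
  delta_pos=[
    [-0.02,0,0],
  ],
  roll=[0],
)

```text
time: 18.48
ee_pos: [0.5712, 0.0381, 0.1682]
ee_rot: [-3.141, -0.004, -0.267]
wrist_force: [6.8, -1.8, -3.0]
width: 0.204
```

```bash
python3 rel.py
```

```text
t 18.48 mic x -0.80 y -0.07 z-below-top 10.49 mm yawerr -0.0015 F along x -7.05 y -0.08 z -2.96 T [-0.395 -1.963 -0.012] v 0.023
Te 1.998
```

Emit:
jog_arm(
  delta_pos=[
    [-0.02,0,0],
  ],
  roll=[0],
)

```text
time: 18.6
ee_pos: [0.57, 0.0384, 0.1683]
ee_rot: [-3.141, -0.004, -0.267]
wrist_force: [6.6, -0.9, -3.4]
width: 0.203
```

```bash
python3 rel.py
```

```text
t 18.60 mic x 0.43 y -0.06 z-below-top 10.44 mm yawerr -0.0015 F along x -6.62 y -0.86 z -3.40 T [-0.394 -1.956 -0.018] v 0.023
Te 1.991
```

Emit:
jog_arm(
  delta_pos=[
    [-0.02,0,0],
  ],
  roll=[0],
)

```text
time: 18.73
ee_pos: [0.5688, 0.0387, 0.1683]
ee_rot: [-3.141, -0.004, -0.267]
wrist_force: [7.5, -0.9, -4.0]
width: 0.202
```

```bash
python3 rel.py
```

```text
t 18.73 mic x 1.63 y -0.06 z-below-top 10.43 mm yawerr -0.0015 F along x -7.48 y -1.14 z -3.99 T [-0.358 -1.92   0.024] v 0.021
Te 1.947
```

Emit:
jog_arm(
  delta_pos=[
    [-0.02,0,0],
    [-0.02,0,0],
  ],
  roll=[0,0],
)

```text
time: 18.98
ee_pos: [0.5665, 0.0394, 0.1683]
ee_rot: [-3.141, -0.004, -0.267]
wrist_force: [7.3, -1.4, -3.0]
width: 0.207
```

```bash
python3 rel.py
```

```text
t 18.98 mic x 4.05 y -0.10 z-below-top 10.44 mm yawerr -0.0014 F along x -7.42 y -0.54 z -2.99 T [-0.408 -1.967 -0.007] v 0.023
Te 2.005
```

Emit:
jog_arm(
  delta_pos=[
    [-0.02,0,0],
    [-0.02,0,0],
  ],
  roll=[0,0],
)

```text
time: 19.23
ee_pos: [0.5642, 0.0399, 0.1682]
ee_rot: [-3.141, -0.004, -0.267]
wrist_force: [7.2, -1.3, -4.2]
width: 0.204
```

```bash
python3 rel.py; python3 - <<'E'
from y import *
a=snapshot("scene")[:,:,::-1]
crop(a,285,140,35,55,13,"s11.png")
s=state();Rm=R.from_euler("xyz",s['ee_rot']).as_matrix();tip=s['ee_pos']+Rm@[0,0,.0627]
print(f('scene',tip,285,140,13),f('scene',tip+[0,0,.06],285,140,13),f('scene',tip+[0,0,.026],285,140,13))
E
```

```text
t 19.23 mic x 6.44 y -0.06 z-below-top 10.46 mm yawerr -0.0015 F along x -7.33 y -0.64 z -4.24 T [-0.412 -1.974  0.055] v 0.022
Te 2.012
[252.9 624.2] [242.6 319.5] [248.6 495.2]
```

View pics/s11.png

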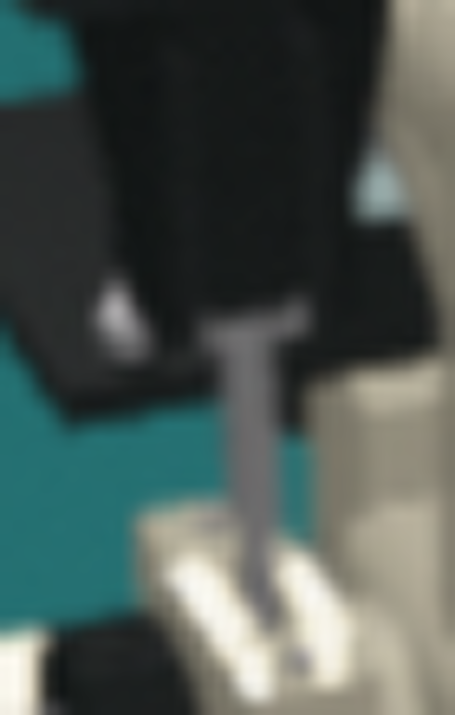

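Emit:
jog_arm(
  delta_pos=[
    [0.05,0,0],
    [0,0,-0.15],
    [0,0,-0.4],
    [0,0,-0.3],
    [0,0.7,0],
    [0,0.8,0],
    [0,0,0],
    [0,0,0],
  ],
  roll=[0,0,0,0,0,0,0,0],
)

```text
time: 20.27
ee_pos: [0.542, -0.0466, 0.2191]
ee_rot: [-3.141, -0.0, -0.267]
wrist_force: [0.0, 1.0, -2.0]
width: 0.203
```

```bash
python3 rel.py;python3 - <<'E'
from y import *
a=snapshot("scene")[:,:,::-1];b=snapshot("top")[:,:,::-1]
cv2.imwrite("pics/top12.png",b);cv2.imwrite("pics/scene12.png",a)
s=state();Rm=R.from_euler("xyz",s['ee_rot']).as_matrix();tip=s['ee_pos']+Rm@[0,0,.0627]
u=proj('scene',[tip,tip+[0,0,.06]]);print(u)
x0,y0=int(u[0,0])-25,int(u[1,1])-15
crop(a,x0,y0,50,60,12,"s12.png");print((u-[x0,y0]+.5)*12-.5)
def rect(im,n,z):
    xs=np.arange(-.02,.02,.0001);ys=np.arange(-.01,.01,.0001)
    P=np.array([[np.array([.5704,.0382,z])+x*d+y*e for x in xs] for y in ys])
    uv=proj(n,P.reshape(-1,3)).reshape(len(ys),len(xs),2).astype(np.float32)
    return cv2.remap(im,uv[...,0],uv[...,1],cv2.INTER_CUBIC)
rs=[rect(np.ascontiguousarray(b),"top",.109),rect(cv2.imread("pics/top0.png"),"top",.109)]
cv2.imwrite("pics/rect2.png",cv2.resize(np.vstack(rs),None,fx=1.5,fy=1.5))
for r in rs: print(cv2.cvtColor(r,cv2.COLOR_BGR2GRAY)[75:112].mean(0)[::10].astype(int).tolist())
E
```

```text
t 20.27 mic x 5.11 y 89.25 z-below-top -40.41 mm yawerr -0.0008 F along x 0.21 y -0.93 z -2.04 T [0.044 0.015 0.008] v 0.017
Te -0.026
[[263.88951065 175.54481569]
 [261.25911786 149.87351759]]
[[316.1741278  504.03778833]
 [284.60941432 195.98221108]]
[67, 67, 67, 67, 67, 67, 68, 68, 68, 68, 68, 68, 68, 68, 67, 66, 66, 66, 67, 68, 68, 68, 68, 68, 68, 68, 67, 64, 61, 61, 62, 67, 84, 102, 120, 137, 153, 171, 180, 175]
[225, 228, 229, 231, 228, 216, 193, 162, 136, 125, 127, 137, 149, 152, 144, 131, 120, 119, 126, 134, 142, 155, 168, 176, 171, 157, 143, 132, 125, 122, 120, 127, 149, 176, 195, 196, 186, 179, 177, 175]
```

View pics/s12.png

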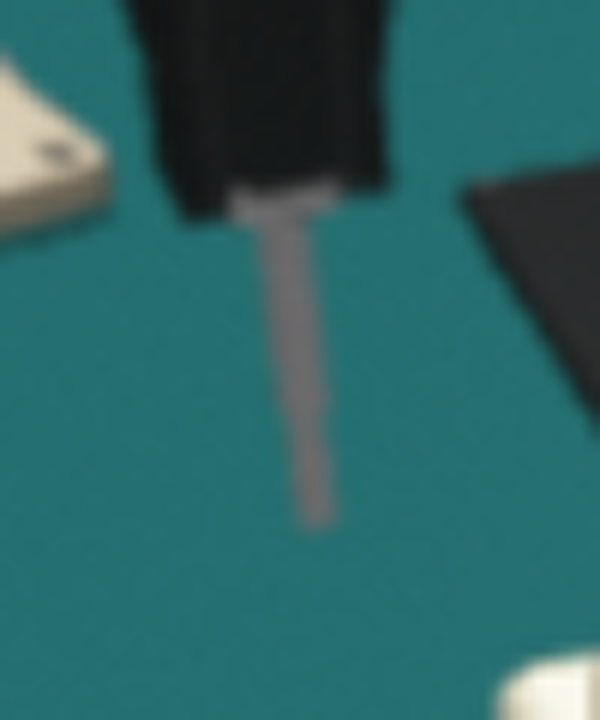

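View pics/rect2.png

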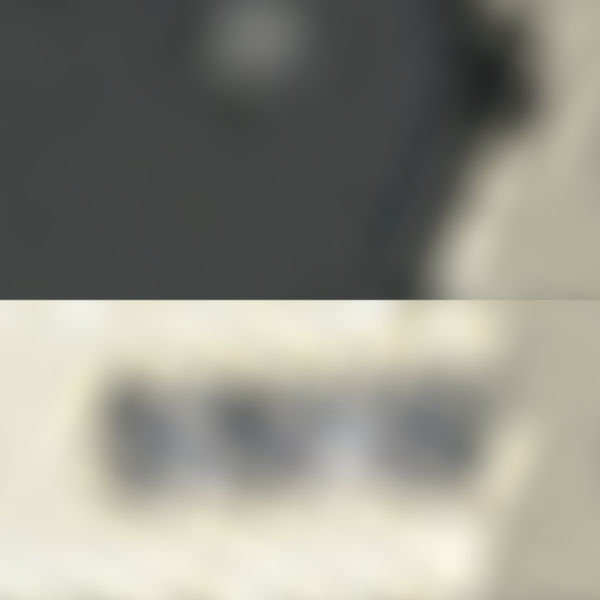

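```bash
cat > tilt.py <<'E'
from y import *
def fitbar(obs_sh,obs_tip,pose,bias=(-.33,-.2)):
    p,r=pose; Rm=R.from_euler("xyz",r).as_matrix()
    # grasp pt in tool: z=-.0187 ; bar shoulder at tool z .0027, tip at .0627
    def pts(v):
        phi,sx,sz=v; c,s_=np.cos(phi),np.sin(phi)
        out=[]
        for z in (.0027,.0627):
            L=z+.0187
            out.append(p+Rm@[sx+L*s_,0,-.0187+sz+L*c])
        return np.array(out)
    g=lambda v:np.r_[((proj("scene",pts(v))-bias)-0).ravel()*0+ (proj("scene",pts(v))+bias-np.array([obs_sh,obs_tip])).ravel(), v[1]*200, v[2]*200]
    r=least_squares(g,[0,0,0]); return r.x,r.fun
E
python3 - <<'E'
from tilt import *
s=state()
x0,y0=238,134
u=lambda x,y:[(x+.5)/12-.5+x0,(y+.5)/12-.5+y0]
print(fitbar(u(286,205),u(318,527),(s['ee_pos'],s['ee_rot'])), s['ee_pos'])
E
```

```text
(array([0.0782145 , 0.00036763, 0.00131792]), array([-0.16812509,  0.02683061,  0.33148406, -0.17254938,  0.07352514,
        0.26358373])) [ 0.54215778 -0.04569848  0.21893838]
```

Emit:
jog_arm(
  delta_pos=[
    [0,-0.5,0],
    [0,-0.5,0],
    [0,-0.5,0],
    [0,0,0],
    [0,0,0.3],
    [0,0,0.2],
    [0,0,0],
    [0,0,0],
  ],
  roll=[0,0,0,0,0,0,0,0],
)

```text
time: 21.38
ee_pos: [0.5657, 0.0393, 0.1888]
ee_rot: [3.142, -0.0, -0.267]
wrist_force: [0.8, -0.2, -1.4]
width: 0.208
```

```bash
python3 rel.py; python3 - <<'E'
from tilt import *
a=snapshot("scene")[:,:,::-1]
crop(a,285,150,35,45,16,"s13.png")
s=state();Rm=R.from_euler("xyz",s['ee_rot']).as_matrix();tip=s['ee_pos']+Rm@[-0.0,0,.0627]
print(f('scene',tip,285,150,16),f('scene',tip-.0064*d,285,150,16),f('scene',tip+[0,0,.06],285,150,16))
E
```

```text
t 21.38 mic x 4.79 y 0.14 z-below-top -10.09 mm yawerr -0.0014 F along x -0.82 y -0.06 z -1.42 T [0.05  0.023 0.038] v 0.008
Te -0.036
[310.7 487.5] [325.6 509.7] [297.7 101.5]
```

View pics/s13.png

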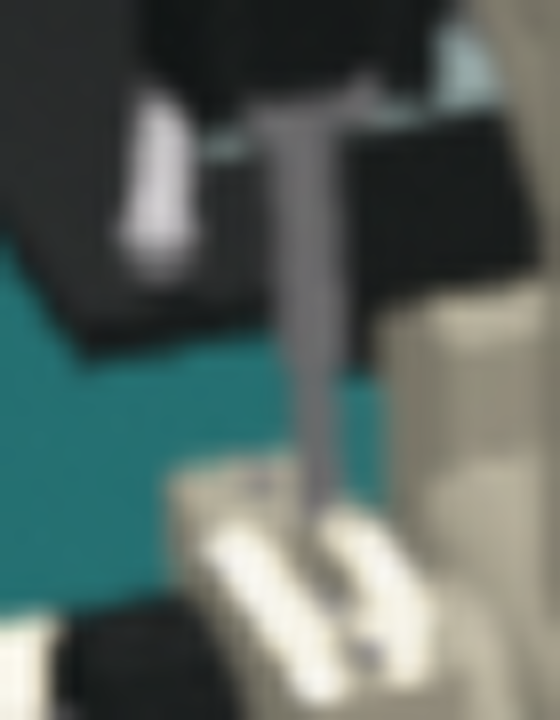

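Emit:
jog_arm(
  delta_pos=[
    [0,0,0.12],
    [0,0,0.12],
    [0,0,0.09],
    [0,0,0],
    [0,0,0],
  ],
  roll=[0,0,0,0,0],
)

```text
time: 22.05
ee_pos: [0.5658, 0.0397, 0.169]
ee_rot: [-3.142, -0.0, -0.267]
wrist_force: [-0.1, 0.2, -2.1]
width: 0.205
```

```bash
python3 rel.py
```

```text
t 22.05 mic x 4.87 y -0.26 z-below-top 9.69 mm yawerr -0.0009 F along x 0.15 y -0.19 z -2.12 T [ 0.036  0.025 -0.005] v 0.003
Te -0.033
```

Inserted without contact. Push on in short rows, checking the force.

Emit:
jog_arm(
  delta_pos=[
    [-0.02,0,0.01],
    [-0.02,0,0],
    [-0.02,0,0],
  ],
  roll=[0,0,0],
)

```text
time: 22.42
ee_pos: [0.5637, 0.0401, 0.1688]
ee_rot: [-3.141, -0.004, -0.267]
wrist_force: [7.2, -2.0, -3.5]
width: 0.205
```

```bash
python3 rel.py
```

```text
t 22.43 mic x 7.00 y -0.08 z-below-top 9.90 mm yawerr -0.0014 F along x -7.42 y 0.01 z -3.53 T [-0.335 -2.084 -0.029] v 0.021
Te 2.099
```

Emit:
jog_arm(
  delta_pos=[
    [-0.02,0,0],
    [-0.02,0,0],
  ],
  roll=[0,0],
)

```text
time: 22.68
ee_pos: [0.5613, 0.0407, 0.1688]
ee_rot: [-3.141, -0.004, -0.268]
wrist_force: [7.0, -2.1, -3.7]
width: 0.206
```

```bash
python3 rel.py
```

```text
t 22.68 mic x 9.43 y -0.03 z-below-top 9.91 mm yawerr -0.0016 F along x -7.32 y 0.14 z -3.75 T [-0.385 -1.98   0.053] v 0.023
Te 2.012
```

Emit:
jog_arm(
  delta_pos=[
    [-0.02,0,0],
    [-0.02,0,0],
  ],
  roll=[0,0],
)

```text
time: 22.92
ee_pos: [0.559, 0.0413, 0.1688]
ee_rot: [-3.141, -0.004, -0.268]
wrist_force: [6.5, -2.3, -3.8]
width: 0.206
```

```bash
python3 rel.py;  python3 - <<'E'
from h import *
a=snapshot("scene")[:,:,::-1]
crop(a,285,150,35,45,16,"s14.png")
E
```

```text
t 22.93 mic x 11.82 y 0.01 z-below-top 9.88 mm yawerr -0.0016 F along x -6.92 y 0.49 z -3.83 T [-0.38  -1.947 -0.047] v 0.021
Te 1.979
```

View pics/s14.png

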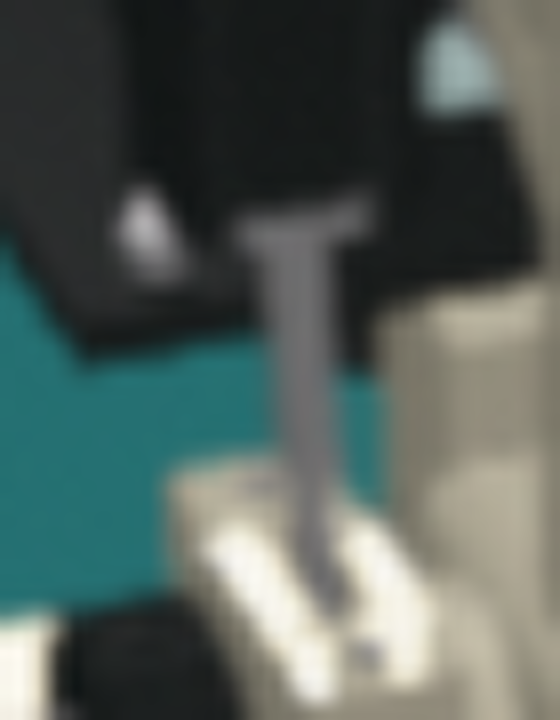

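Emit:
jog_arm(
  delta_pos=[
    [-0.02,0,0],
    [-0.02,0,0],
  ],
  roll=[0,0],
)

```text
time: 23.22
ee_pos: [0.5567, 0.0419, 0.1688]
ee_rot: [-3.141, -0.004, -0.268]
wrist_force: [7.4, -1.6, -3.8]
width: 0.205
```

```bash
python3 rel.py;  python3 - <<'E'
from h import *
a=snapshot("scene")[:,:,::-1]
crop(a,285,150,35,45,16,"s15.png")
E
```

```text
t 23.23 mic x 14.18 y 0.07 z-below-top 9.85 mm yawerr -0.0016 F along x -7.57 y -0.36 z -3.80 T [-0.431 -1.97  -0.003] v 0.023
Te 2.014
```

View pics/s15.png

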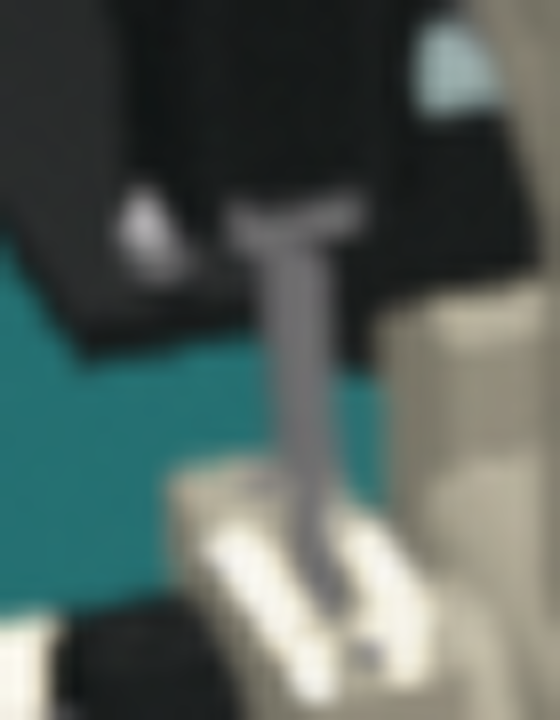

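Emit:
jog_arm(
  delta_pos=[
    [0.05,0,0],
    [0,0,-0.15],
    [0,0,-0.4],
    [0,0,-0.35],
    [0,0.6,0],
    [0,0.9,0],
    [0,0.9,0],
    [0,0,0],
  ],
  roll=[0,0,0,0,0,0,0,0],
)

```text
time: 24.28
ee_pos: [0.5188, -0.1019, 0.2227]
ee_rot: [3.14, 0.0, -0.274]
wrist_force: [-0.3, 0.4, -1.6]
width: 0.204
```

```bash
python3 - <<'E'
from plan import *
s=state();print(s['time'],s['ee_pos'],s['ee_rot'],s['joint_positions'].round(2))
b=snapshot("top")[:,:,::-1];a=snapshot("scene")[:,:,::-1]
cv2.imwrite("pics/top16.png",b)
s=state();Rm=R.from_euler("xyz",s['ee_rot']).as_matrix();tip=s['ee_pos']+Rm@[0,0,.0627]
u=proj('scene',[tip,tip+[0,0,.06]])
x0,y0=int(u[0,0])-25,int(u[1,1])-15
crop(a,x0,y0,50,60,12,"s16.png");print(x0,y0,(u-[x0,y0]+.5)*12-.5)
crop(b,315,195,45,45,13,"t16.png")
print(s['ee_pos'],s['ee_rot'])
E
```

```text
24.275 [ 0.51881726 -0.10193131  0.22268121] [ 3.13984237e+00  1.79314805e-04 -2.74179767e-01] [ 0.51  0.15 -0.44  1.7   0.07  1.31 -1.79]
211 136 [[314.94881375 498.43647106]
 [268.21858466 186.1770667 ]]
[ 0.52001462 -0.09707639  0.22273426] [-3.14130943e+00 -9.27131352e-05 -2.67751948e-01]
```

View pics/s16.png

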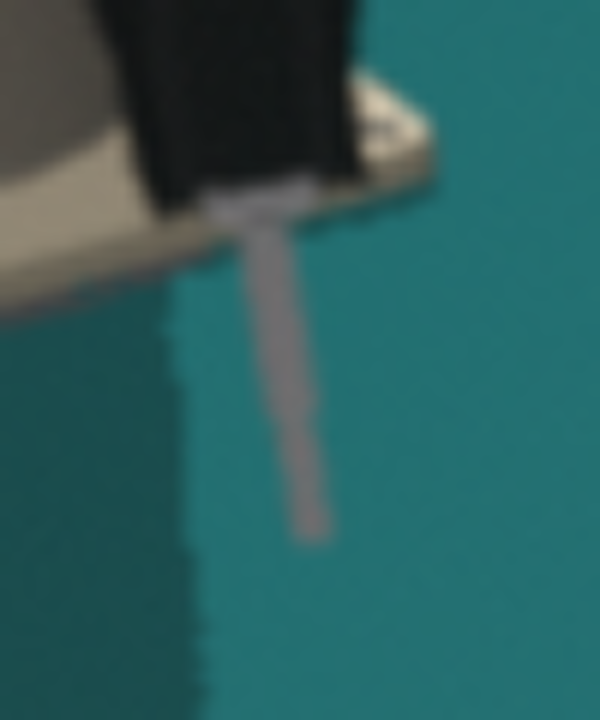

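View pics/t16.png

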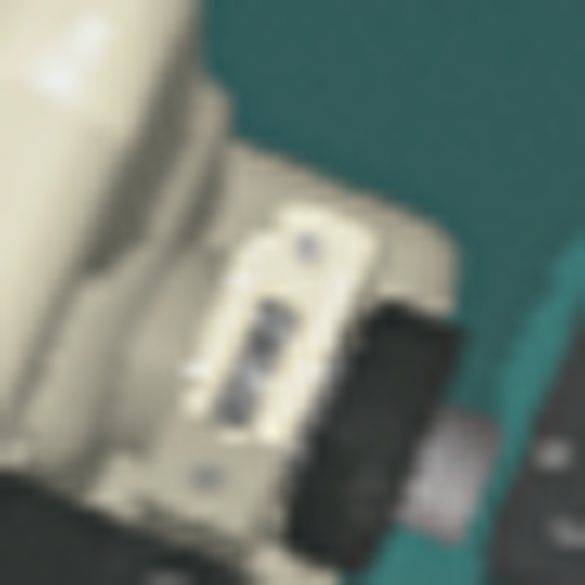

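```bash
python3 - <<'E'
from tilt import *
x0,y0=211,136
u=lambda x,y:[(x+.5)/12-.5+x0,(y+.5)/12-.5+y0]
s=state()
v,r=fitbar(u(266,203),u(312,544),(s['ee_pos'],s['ee_rot'])); print(v,r)
b=cv2.imread("pics/top16.png")
def rect(im,n,z):
    xs=np.arange(-.02,.02,.0001);ys=np.arange(-.01,.01,.0001)
    P=np.array([[np.array([.5704,.0382,z])+x*d+y*e for x in xs] for y in ys])
    uv=proj(n,P.reshape(-1,3)).reshape(len(ys),len(xs),2).astype(np.float32)
    return cv2.remap(im,uv[...,0],uv[...,1],cv2.INTER_CUBIC)
rs=[rect(b,"top",.109),rect(cv2.imread("pics/top0.png"),"top",.109)]
cv2.imwrite("pics/rect3.png",cv2.resize(np.vstack(rs),None,fx=1.5,fy=1.5))
for r in rs: print(cv2.cvtColor(r,cv2.COLOR_BGR2GRAY)[75:112].mean(0)[::10].astype(int).tolist())
E
```

```text
[ 0.15001014 -0.0002254   0.00259624] [ 0.26377891  0.09237025  1.06822186 -0.5511826  -0.04508078  0.51924865]
[220, 223, 224, 226, 223, 210, 187, 159, 138, 131, 133, 136, 135, 126, 113, 106, 107, 115, 127, 138, 150, 162, 166, 162, 151, 140, 133, 127, 121, 115, 112, 118, 141, 169, 188, 190, 180, 173, 171, 169]
[225, 228, 229, 231, 228, 216, 193, 162, 136, 125, 127, 137, 149, 152, 144, 131, 120, 119, 126, 134, 142, 155, 168, 176, 171, 157, 143, 132, 125, 122, 120, 127, 149, 176, 195, 196, 186, 179, 177, 175]
```

View pics/rect3.png

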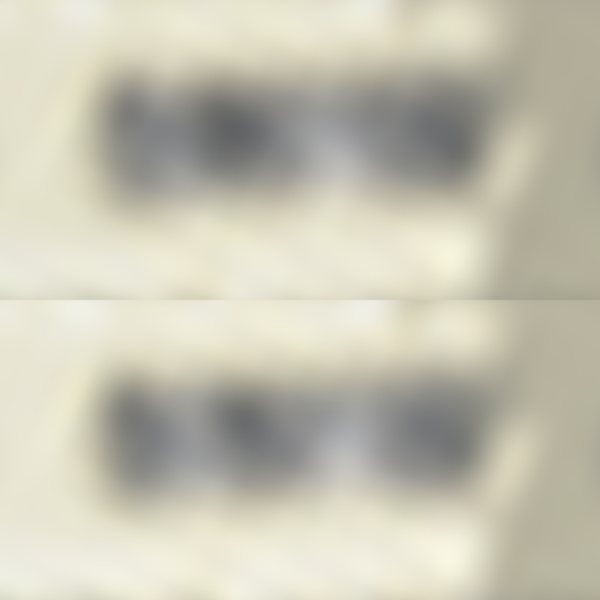

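```bash
python3 -c "
from plan import *
plan(.4966,-.2908,.205,-.409,6)"
```

```text
{"delta_pos": [[0.08, 0.54, 0.05], [0.09, 0.53, 0.05], [0.1, 0.53, 0.05], [0.12, 0.53, 0.05], [0.13, 0.53, 0.05], [0.14, 0.52, 0.04]], "roll": [0.22, 0.22, 0.22, 0.22, 0.22, 0.22]}
end [ 0.4965 -0.2907  0.2053] [-3.1413e+00 -1.0000e-04 -4.0600e-01]
```

Emit:
jog_arm(
  delta_pos=[
    [0.08,0.54,0.05],
    [0.09,0.53,0.05],
    [0.1,0.53,0.05],
    [0.12,0.53,0.05],
    [0.13,0.53,0.05],
    [0.14,0.52,0.04],
    [0,0,0],
    [0,0,0.2],
    [0,0,0.2],
    [0,0,0.2],
    [0,0,0],
  ],
  roll=[0.22,0.22,0.22,0.22,0.22,0.22,0,0,0,0,0],
)

```text
time: 25.75
ee_pos: [0.4963, -0.2901, 0.1675]
ee_rot: [-3.141, 0.002, -0.404]
wrist_force: [0.1, -0.1, -1.2]
width: 0.203
```

```bash
python3 - <<'E'
from plan import *
s=state();print(s['time'],s['ee_pos'],s['ee_rot'],s['wrist_force'])
a=snapshot("scene")[:,:,::-1]
crop(a,95,160,90,100,7,"s17.png");
tip=s['ee_pos']+[0,0,-.065]+.0122*np.array([.9175,-.3976,0])
print((proj('scene',[tip,[.505,-.2945,.07]])-[95,160]+.5)*7)
E
```

```text
25.75 [ 0.49627351 -0.29012239  0.1674625 ] [-3.14134132e+00  2.18854766e-03 -4.04446698e-01] [ 0.06721905 -0.05766066 -1.18396792]
[[346.05673327 501.51109133]
 [376.11589702 586.08992157]]
```

View pics/s17.png

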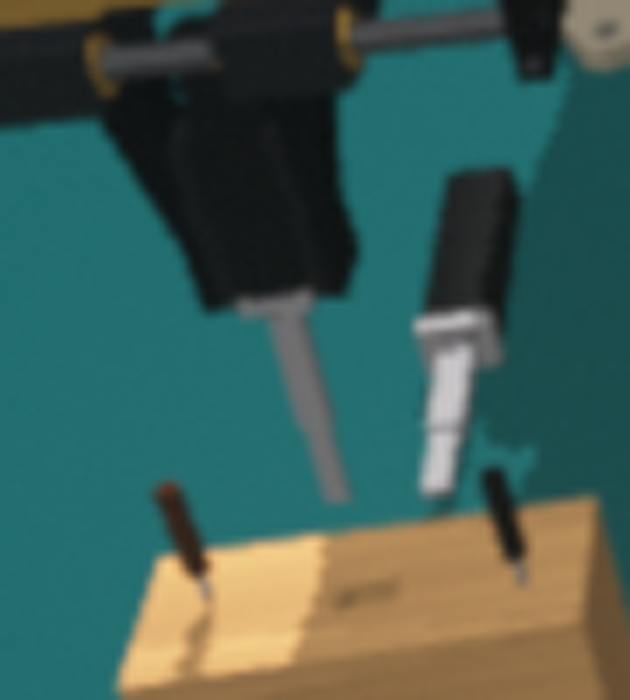

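Emit:
jog_arm(
  delta_pos=[
    [0,0,0.25],
    [0,0,0.25],
    [0,0,0.15],
    [0,0,0.1],
    [0,0,0],
  ],
  roll=[0,0,0,0,0],
)

```text
time: 26.42
ee_pos: [0.4961, -0.2905, 0.123]
ee_rot: [-3.142, 0.002, -0.405]
wrist_force: [-3.3, 1.7, -2.4]
width: 0.208
```

```bash
cat > blk.py <<'E'
from plan import *
s=state(); r=s['ee_pos']-np.array([.505,-.2945,.07]); bx=np.array([.9175,-.3976,0]);by=np.array([.3976,.9175,0])
print("t %.2f"%s['time'],"blk x %.1f y %.1f z(tcp above top) %.1f"%tuple(1e3*np.array([r@bx,r@by,r[2]])),"F bx %.1f by %.1f z %.1f"%(s['wrist_force']@bx,s['wrist_force']@by,s['wrist_force'][2]),"w",s['width'].round(3),"yaw",s['ee_rot'][2].round(3))
E
python3 blk.py
```

```text
Traceback (most recent call last):
  File "blk.py", line 3, in <module>
    print("t %.2f"%s['time'],"blk x %.1f y %.1f z(tcp above top) %.1f"%tuple(1e3*np.array([r@bx,r@by,r[2]])),"F bx %.1f by %.1f z %.1f"%(s['wrist_force']@bx,s['wrist_force']@by,s['wrist_force'][2]),"w",s['width'].round(3),"yaw",s['ee_rot'][2].round(3))
                                                                                                                                                                                                          ^^^^^^^^^^^^^^^^
AttributeError: 'float' object has no attribute 'round'
```

```bash
sed -i "s/s\['width'\].round(3)/round(s['width'],3)/" blk.py; python3 blk.py
```

```text
t 26.43 blk x -9.8 y 0.1 z(tcp above top) 53.0 F bx -3.7 by 0.2 z -2.4 w 0.208 yaw -0.405
```

Emit:
jog_arm(
  delta_pos=[
    [0.03,0,0.1],
    [0.03,0,0.1],
    [0.03,0,0],
    [0,0,0],
  ],
  roll=[0,0,0,0],
)

```text
time: 26.92
ee_pos: [0.5004, -0.2925, 0.1111]
ee_rot: [3.142, 0.003, -0.405]
wrist_force: [-5.5, 1.8, -3.1]
width: 0.208
```

```bash
python3 blk.py
```

```text
t 26.93 blk x -5.0 y 0.0 z(tcp above top) 41.1 F bx -5.7 by -0.5 z -3.1 w 0.208 yaw -0.405
```

Emit:
jog_arm(
  delta_pos=[
    [0.05,0,0],
    [0.05,0,0],
    [0.05,0,0],
    [0.02,0,0],
    [0,0,0],
  ],
  roll=[0,0,0,0,0],
)

```text
time: 27.55
ee_pos: [0.51, -0.2965, 0.1116]
ee_rot: [3.141, 0.003, -0.405]
wrist_force: [-6.8, 3.1, -0.3]
width: 0.211
```

```bash
python3 blk.py; python3 - <<'E'
from plan import *
a=snapshot("scene")[:,:,::-1]
crop(a,100,160,80,90,7,"s18.png")
E
```

```text
t 27.55 blk x 5.4 y 0.1 z(tcp above top) 41.6 F bx -7.5 by 0.1 z -0.3 w 0.211 yaw -0.405
```

View pics/s18.png

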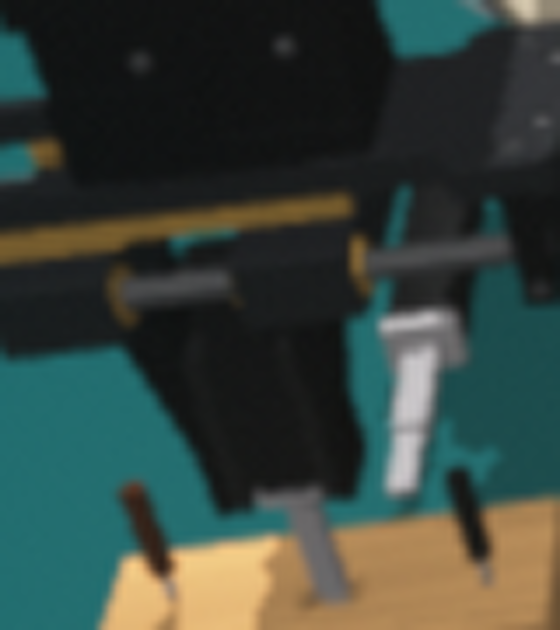

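Emit:
jog_arm(
  delta_pos=[
    [-0.1,0,0],
    [0,0,0.1],
    [0,0,0.2],
    [0,0,0.2],
    [0,0,0.08],
    [0,0,0],
  ],
  roll=[0,0,0,0,0,0],
)

```text
time: 28.35
ee_pos: [0.5054, -0.2944, 0.0765]
ee_rot: [-3.141, 0.001, -0.405]
wrist_force: [-0.3, 0.2, -0.5]
width: 0.204
```

```bash
python3 blk.py
```

```text
t 28.35 blk x 0.4 y 0.2 z(tcp above top) 6.5 F bx -0.4 by 0.1 z -0.5 w 0.204 yaw -0.405
```

Emit:
jog_arm(
  delta_pos=[
    [0,0,0],
    [0,0,0],
    [0,0,0],
    [0,0,0],
    [0,0,0],
    [0,0,0],
    [0,0,0],
    [0,0,0],
    [0,0,0],
    [0,0,0],
    [0,0,0],
    [0,0,0],
  ],
  roll=[0,0,0,-0.7,-1,-1,-1,-1,-1,-1,-1,-1],
  claw=0.4,
)

```text
time: 29.85
ee_pos: [0.5057, -0.2947, 0.0773]
ee_rot: [3.141, -0.0, 0.509]
wrist_force: [-0.4, -0.2, 0.5]
width: 0.401
```

```bash
python3 blk.py; python3 - <<'E'
from plan import *
a=snapshot("scene")[:,:,::-1]
crop(a,100,160,80,90,7,"s19.png")
E
```

```text
t 29.85 blk x 0.8 y 0.1 z(tcp above top) 7.3 F bx -0.3 by -0.4 z 0.5 w 0.401 yaw 0.509
```

View pics/s19.png

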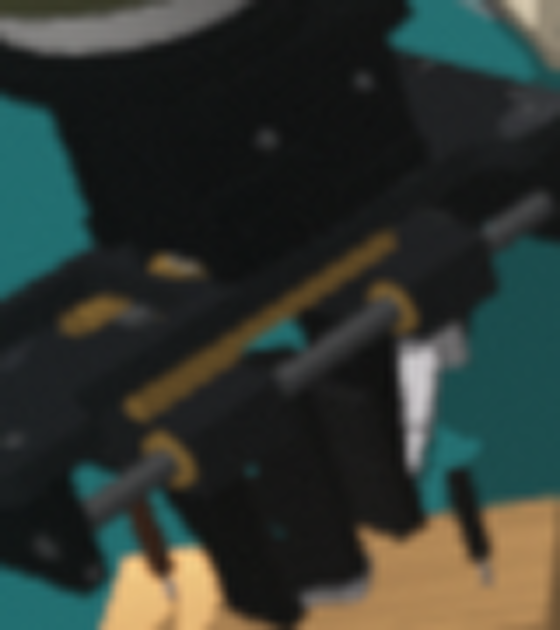

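Emit:
jog_arm(
  delta_pos=[
    [0,0,0],
    [0,0,0],
    [0,0,0],
    [0,0,0],
    [0,0,0],
    [0,0,0],
    [0,0,0],
    [0,0,0],
    [0,0,0],
  ],
  roll=[-1,-1,-1,-1,-1,-1,-0.3,0,0],
)

```text
time: 31.02
ee_pos: [0.5057, -0.2946, 0.0771]
ee_rot: [3.141, 0.0, 1.164]
wrist_force: [0.3, 0.6, -0.2]
width: 0.402
```

```bash
python3 blk.py; python3 -c "
from cell import *
print(state()['joint_positions'].round(2))"
```

```text
t 31.02 blk x 0.7 y 0.2 z(tcp above top) 7.1 F bx 0.0 by 0.6 z -0.2 w 0.402 yaw 1.164
[ 0.89  0.43 -0.55  1.71  0.25  1.08 -0.14]
```

Emit:
jog_arm(
  delta_pos=[
    [0,0,0.05],
    [0,0,0],
    [0,0,0],
    [0,0,0],
    [0,0,0],
  ],
  roll=[0,0,0,0,0],
  claw=0,
)

```text
time: 31.65
ee_pos: [0.5056, -0.2945, 0.074]
ee_rot: [-3.142, -0.0, 1.166]
wrist_force: [0.4, -0.0, -0.0]
width: 0.162
```

```bash
python3 blk.py
```

```text
t 31.65 blk x 0.6 y 0.2 z(tcp above top) 4.0 F bx 0.3 by 0.1 z -0.0 w 0.162 yaw 1.166
```

Emit:
jog_arm(
  delta_pos=[
    [0,0,-0.1],
    [0,0,-0.35],
    [0,0,-0.5],
    [0,0,-0.5],
    [0,0,-0.5],
    [0,0,-0.4],
    [0,0,0],
  ],
  roll=[0,0,0,0,0,0,0],
)

```text
time: 32.52
ee_pos: [0.5066, -0.2949, 0.2172]
ee_rot: [3.138, 0.001, 1.166]
wrist_force: [0.4, 0.5, -1.7]
width: 0.163
```

```bash
python3 - <<'E'
from plan import *
from y import S,d,e
s=state();print(s['time'],s['ee_pos'],s['ee_rot'],s['width'])
t=S-.0035*d-.0002*e; print(t)
plan(t[0],t[1],.212,1.304,9)
E
```

```text
32.525 [ 0.50661197 -0.29489739  0.21716038] [3.13788742e+00 6.80119227e-04 1.16571690e+00] 0.16325468780969787
[0.57382941 0.03747259 0.116     ]
{"delta_pos": [[0.61, -0.13, 0.01], [0.62, -0.12, 0.01], [0.62, -0.11, 0.01], [0.62, -0.1, 0.01], [0.62, -0.09, 0.01], [0.62, -0.08, 0.01], [0.63, -0.07, 0.01], [0.62, -0.06, 0.0], [0.63, -0.04, 0.01]], "roll": [-0.15, -0.15, -0.15, -0.15, -0.15, -0.15, -0.15, -0.15, -0.15]}
end [0.574  0.0375 0.2119] [3.1380e+00 1.2000e-03 1.3071e+00]
```

Emit:
jog_arm(
  delta_pos=[
    [0.61,-0.13,0.01],
    [0.62,-0.12,0.01],
    [0.62,-0.11,0.01],
    [0.62,-0.1,0.01],
    [0.62,-0.09,0.01],
    [0.62,-0.08,0.01],
    [0.63,-0.07,0.01],
    [0.62,-0.06,0.0],
    [0.62,-0.04,0.01],
    [0,0,0],
    [0,0,0.4],
    [0,0,0],
  ],
  roll=[-0.15,-0.15,-0.15,-0.15,-0.15,-0.15,-0.15,-0.15,-0.15,0,0,0],
)

```text
time: 34.02
ee_pos: [0.5715, 0.0361, 0.184]
ee_rot: [-3.138, 0.002, 1.306]
wrist_force: [-0.1, 0.1, -1.1]
width: 0.157
```

```bash
sed -i 's/\.0627\]/.064]/; s/+\.266)/-1.304)/' rel.py; python3 rel.py; python3 - <<'E'
from h import *
a=snapshot("scene")[:,:,::-1]
crop(a,285,150,35,45,16,"s20.png")
E
python3 rel.py
```

```text
t 34.02 mic x -1.62 y 1.75 z-below-top -4.00 mm yawerr 0.0022 F along x 0.08 y -0.04 z -1.07 T [-0.007 -0.093  0.011] v 0.044
Te 0.092
t 34.08 mic x -2.25 y 1.34 z-below-top -5.37 mm yawerr 0.0022 F along x -1.07 y 0.80 z -1.15 T [ 0.006 -0.082  0.027] v 0.03
Te 0.078
```

View pics/s20.png

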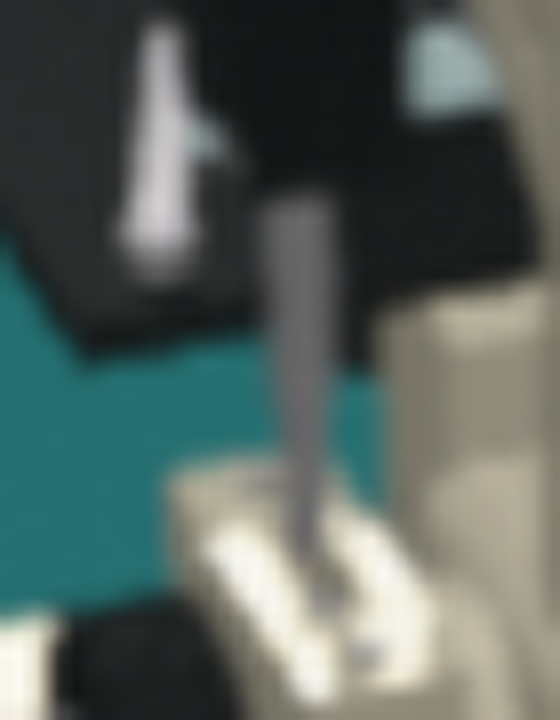

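Emit:
jog_arm(
  delta_pos=[
    [0,0,0],
    [0,0,0],
  ],
  roll=[0,0],
)

```text
time: 34.33
ee_pos: [0.5733, 0.0371, 0.187]
ee_rot: [3.141, -0.0, 1.307]
wrist_force: [0.4, 0.2, -1.3]
width: 0.158
```

```bash
python3 rel.py
```

```text
t 34.33 mic x -3.04 y 0.31 z-below-top -6.96 mm yawerr 0.0027 F along x -0.38 y -0.29 z -1.31 T [-0.021 -0.057  0.001] v 0.003
Te 0.061
```

Emit:
jog_arm(
  delta_pos=[
    [0.007,0.018,0],
    [0,0,0],
    [0,0,0.1],
    [0,0,0.09],
    [0,0,0],
  ],
  roll=[0,0,0,0,0],
)

```text
time: 34.95
ee_pos: [0.5737, 0.0373, 0.1741]
ee_rot: [-3.141, 0.0, 1.307]
wrist_force: [-0.5, 0.2, -1.3]
width: 0.16
```

```bash
python3 rel.py
```

```text
t 34.95 mic x -3.39 y 0.05 z-below-top 5.89 mm yawerr 0.0031 F along x 0.54 y -0.09 z -1.35 T [-0.045 -0.021 -0.007] v 0.013
Te 0.032
```

Emit:
jog_arm(
  delta_pos=[
    [0,0.005,0.04],
    [0,0,0.04],
    [0,0,0],
    [0,0,0],
  ],
  roll=[0,0,0,0],
)

```text
time: 35.45
ee_pos: [0.5744, 0.0373, 0.1701]
ee_rot: [3.141, 0.0, 1.307]
wrist_force: [1.0, -0.1, -0.9]
width: 0.159
```

```bash
python3 rel.py
```

```text
t 35.45 mic x -4.08 y -0.16 z-below-top 9.91 mm yawerr 0.0031 F along x -0.97 y -0.17 z -0.86 T [-0.033 -0.068  0.004] v 0.002
Te 0.074
```

Emit:
jog_arm(
  delta_pos=[
    [0,-0.02,0.012],
    [0,-0.02,0],
    [0,-0.02,0],
  ],
  roll=[0,0,0],
)

```text
time: 35.83
ee_pos: [0.5714, 0.038, 0.1695]
ee_rot: [3.14, -0.0, 1.307]
wrist_force: [4.0, -0.8, -3.1]
width: 0.16
```

```bash
python3 rel.py
```

```text
t 35.83 mic x -1.02 y -0.08 z-below-top 10.49 mm yawerr 0.0029 F along x -4.11 y -0.30 z -3.14 T [-0.288 -1.424 -0.006] v 0.022
Te 1.450
```

Emit:
jog_arm(
  delta_pos=[
    [0,-0.02,0],
  ],
  roll=[0],
)

```text
time: 35.95
ee_pos: [0.571, 0.038, 0.1697]
ee_rot: [3.138, -0.0, 1.307]
wrist_force: [7.8, -0.7, -4.6]
width: 0.158
```

```bash
python3 rel.py
```

```text
t 35.95 mic x -0.65 y 0.02 z-below-top 10.26 mm yawerr 0.0025 F along x -7.73 y -1.35 z -4.58 T [-5.10e-01 -2.38e+00  2.00e-03] v 0.02
Te 2.430
```

Emit:
jog_arm(
  delta_pos=[
    [0,-0.02,0],
  ],
  roll=[0],
)

```text
time: 36.08
ee_pos: [0.5704, 0.0381, 0.1699]
ee_rot: [3.137, -0.001, 1.306]
wrist_force: [9.7, -1.6, -4.8]
width: 0.159
```

```bash
python3 rel.py
```

```text
t 36.08 mic x -0.01 y 0.12 z-below-top 10.11 mm yawerr 0.0022 F along x -9.80 y -0.97 z -4.84 T [-0.618 -2.805  0.034] v 0.021
Te 2.869
```

Emit:
jog_arm(
  delta_pos=[
    [0,-0.02,0],
  ],
  roll=[0],
)

```text
time: 36.2
ee_pos: [0.5696, 0.0382, 0.17]
ee_rot: [3.136, -0.001, 1.306]
wrist_force: [10.4, -1.5, -4.5]
width: 0.158
```

```bash
python3 rel.py
```

```text
t 36.20 mic x 0.77 y 0.18 z-below-top 9.97 mm yawerr 0.0020 F along x -10.42 y -1.31 z -4.46 T [-0.779 -3.192 -0.039] v 0.02
Te 3.284
```

Emit:
jog_arm(
  delta_pos=[
    [0,-0.015,0],
  ],
  roll=[0],
)

```text
time: 36.33
ee_pos: [0.5691, 0.0383, 0.1702]
ee_rot: [3.136, -0.001, 1.306]
wrist_force: [11.2, -2.5, -4.4]
width: 0.157
```

```bash
python3 rel.py
```

```text
t 36.33 mic x 1.32 y 0.25 z-below-top 9.82 mm yawerr 0.0018 F along x -11.51 y -0.54 z -4.44 T [-0.836 -3.398  0.025] v 0.016
Te 3.498
```

Emit:
jog_arm(
  delta_pos=[
    [0,-0.01,0],
  ],
  roll=[0],
)

```text
time: 36.45
ee_pos: [0.5687, 0.0384, 0.1703]
ee_rot: [3.135, -0.001, 1.306]
wrist_force: [12.6, -3.0, -6.5]
width: 0.159
```

```bash
python3 rel.py
```

```text
t 36.45 mic x 1.68 y 0.30 z-below-top 9.75 mm yawerr 0.0017 F along x -12.93 y -0.44 z -6.49 T [-0.859 -3.595 -0.035] v 0.011
Te 3.694
```

Emit:
jog_arm(
  delta_pos=[
    [0,0,0],
  ],
  roll=[0],
)

```text
time: 36.58
ee_pos: [0.5687, 0.0383, 0.1703]
ee_rot: [3.135, -0.001, 1.306]
wrist_force: [11.4, -2.4, -4.8]
width: 0.157
```

```bash
python3 rel.py; python3 - <<'E'
from h import *
a=snapshot("scene")[:,:,::-1]
crop(a,285,150,35,45,16,"s21.png")
E
```

```text
t 36.58 mic x 1.68 y 0.31 z-below-top 9.69 mm yawerr 0.0017 F along x -11.67 y -0.73 z -4.83 T [-0.844 -3.372  0.024] v 0.004
Te 3.475
```

View pics/s21.png

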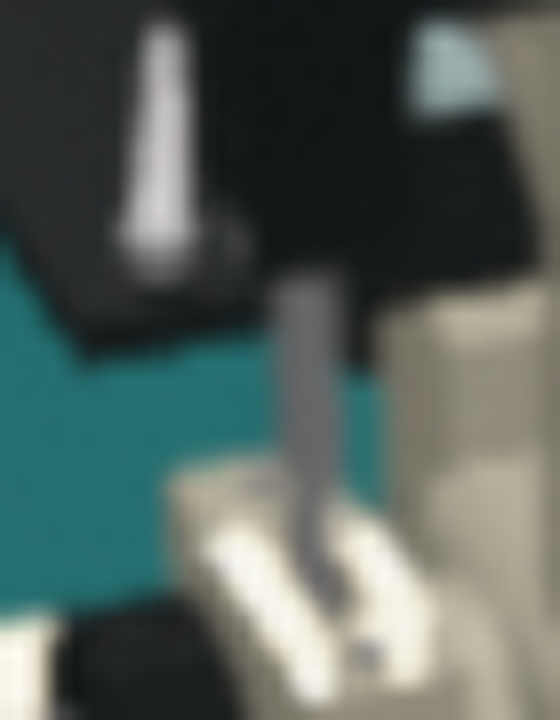

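Emit:
jog_arm(
  delta_pos=[
    [0,-0.015,0],
  ],
  roll=[0],
)

```text
time: 36.75
ee_pos: [0.5681, 0.0385, 0.1703]
ee_rot: [3.135, -0.001, 1.306]
wrist_force: [12.6, -3.9, -4.6]
width: 0.16
```

```bash
python3 rel.py
```

```text
t 36.75 mic x 2.32 y 0.35 z-below-top 9.68 mm yawerr 0.0016 F along x -13.21 y 0.48 z -4.60 T [-9.680e-01 -3.945e+00 -1.000e-03] v 0.019
Te 4.060
```

Emit:
jog_arm(
  delta_pos=[
    [0,0,0],
  ],
  roll=[0],
)

```text
time: 36.88
ee_pos: [0.5681, 0.0384, 0.1704]
ee_rot: [3.135, -0.001, 1.306]
wrist_force: [12.9, -3.8, -4.8]
width: 0.159
```

```bash
python3 rel.py
```

```text
t 36.88 mic x 2.30 y 0.37 z-below-top 9.59 mm yawerr 0.0015 F along x -13.39 y 0.27 z -4.78 T [-9.100e-01 -3.759e+00 -1.000e-03] v 0.002
Te 3.866
```

Emit:
jog_arm(
  delta_pos=[
    [0,0.03,0],
    [0,0.03,0],
    [0,0,-0.1],
    [0,0,-0.3],
    [0,0,-0.4],
    [0,0,-0.1],
    [0,0,0],
  ],
  roll=[0,0,0,0,0,0,0],
)

```text
time: 37.75
ee_pos: [0.5685, 0.039, 0.2236]
ee_rot: [3.141, 0.0, 1.307]
wrist_force: [-0.5, -0.6, -1.4]
width: 0.159
```

```bash
python3 rel.py; python3 - <<'E'
from plan import *
plan(.5056,-.2945,.21,1.166,9)
E
```

```text
t 37.75 mic x 2.06 y -0.29 z-below-top -43.62 mm yawerr 0.0032 F along x 0.32 y 0.76 z -1.40 T [-0.047 -0.103 -0.085] v 0.022
Te 0.112
{"delta_pos": [[-0.63, 0.05, 0.03], [-0.63, 0.06, 0.02], [-0.62, 0.07, 0.03], [-0.62, 0.08, 0.02], [-0.62, 0.09, 0.03], [-0.62, 0.1, 0.02], [-0.62, 0.1, 0.03], [-0.62, 0.11, 0.02], [-0.62, 0.13, 0.03]], "roll": [0.15, 0.15, 0.15, 0.15, 0.15, 0.15, 0.15, 0.15, 0.15]}
end [ 0.5056 -0.2947  0.2098] [ 3.1412 -0.      1.1658]
```

Emit:
jog_arm(
  delta_pos=[
    [-0.63,0.05,0.03],
    [-0.63,0.06,0.02],
    [-0.62,0.07,0.03],
    [-0.62,0.08,0.02],
    [-0.62,0.09,0.03],
    [-0.62,0.1,0.02],
    [-0.62,0.1,0.03],
    [-0.62,0.11,0.02],
    [-0.62,0.13,0.03],
    [0,0,0],
    [0,0,0.5],
    [0,0,0],
  ],
  roll=[0.15,0.15,0.15,0.15,0.15,0.15,0.15,0.15,0.15,0,0,0],
)

```text
time: 39.25
ee_pos: [0.5043, -0.2933, 0.1771]
ee_rot: [-3.137, -0.001, 1.167]
wrist_force: [0.1, -0.2, -0.3]
width: 0.158
```

```bash
python3 blk.py; python3 - <<'E'
from plan import *
a=snapshot("scene")[:,:,::-1];b=snapshot("top")[:,:,::-1]
crop(a,95,150,90,100,7,"s22.png");cv2.imwrite("pics/top22.png",b)
s=state();tip=s['ee_pos']+[0,0,-.064]
print((proj('scene',[tip,[.505,-.2945,.07]])-[95,150]+.5)*7)
E
python3 blk.py
```

```text
t 39.25 blk x -1.1 y 0.8 z(tcp above top) 107.1 F bx 0.2 by -0.1 z -0.3 w 0.158 yaw 1.167
[[334.66709241 528.99688584]
 [376.11589702 656.08992157]]
t 39.35 blk x 0.5 y 0.7 z(tcp above top) 109.8 F bx -0.3 by -0.9 z -1.1 w 0.159 yaw 1.167
```

View pics/s22.png

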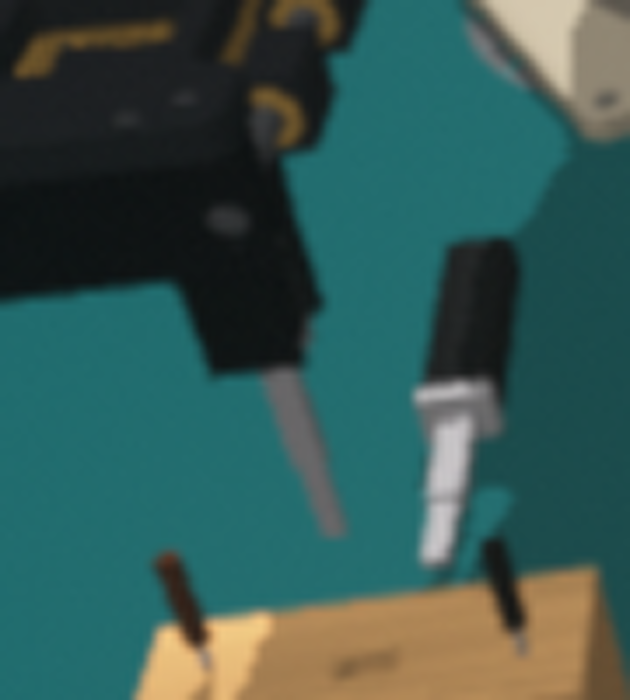

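Emit:
jog_arm(
  delta_pos=[
    [0,0,0.4],
    [0,0,0],
    [0,0,0],
  ],
  roll=[0,0,0],
)

```text
time: 39.72
ee_pos: [0.5062, -0.2948, 0.1569]
ee_rot: [3.14, 0.0, 1.166]
wrist_force: [0.6, 0.3, -1.1]
width: 0.158
```

```bash
python3 blk.py; python3 - <<'E'
from plan import *
s=state();a=snapshot("scene")[:,:,::-1]
crop(a,115,200,50,55,13,"s23.png")
bx=np.array([.9175,-.3976,0]);by=np.array([.3976,.9175,0])
tip=s['ee_pos']+[0,0,-.064]; h=np.array([.505,-.2945,.07])
g=lambda P:((proj('scene',[P])[0]-[115,200]+.5)*13-.5).round(1)
print(g(tip),g(h),g(h+.005*bx)-g(h),g(h+.005*by)-g(h),g(tip+[0,0,.06]),tip[2])
print([g(h+a*.0055*bx+b*.007*by) for a in(-1,1) for b in (-1,1)])
E
```

```text
t 39.73 blk x 1.3 y 0.2 z(tcp above top) 86.9 F bx 0.4 by 0.5 z -1.1 w 0.158 yaw 1.166
[397.9 456.4] [438. 568.] [-5.1 21. ] [34.6 -4.9] [286.2 130.1] 0.09288239567056497
[array([395.3, 551.8]), array([491.6, 538.5]), array([383.6, 597.9]), array([481. , 584.3])]
```

View pics/s23.png

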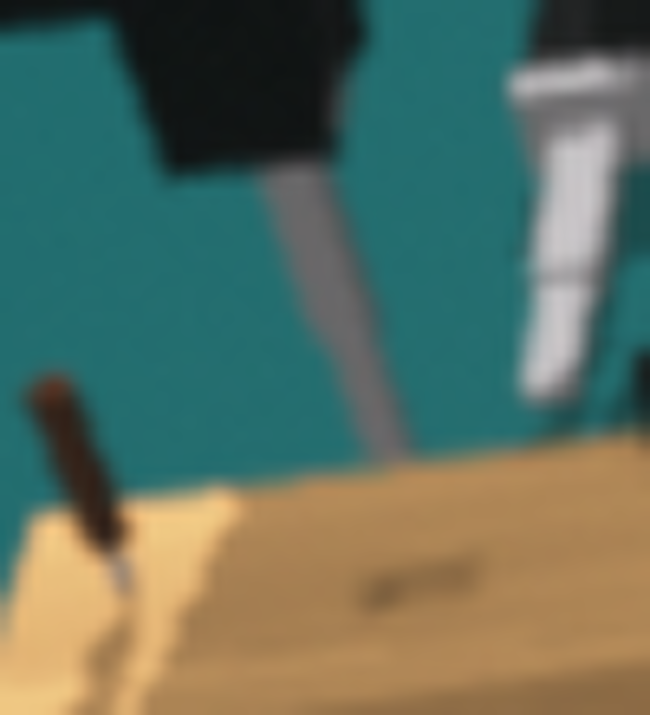

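Emit:
jog_arm(
  delta_pos=[
    [0,0,0.2],
    [0,0,0.2],
    [0,0,0.1],
    [0,0,0],
  ],
  roll=[0,0,0,0],
)

```text
time: 40.28
ee_pos: [0.5053, -0.2947, 0.1248]
ee_rot: [-3.14, -0.0, 1.166]
wrist_force: [-0.2, -0.0, -1.9]
width: 0.159
```

```bash
python3 blk.py
```

```text
t 40.27 blk x 0.3 y -0.1 z(tcp above top) 54.8 F bx -0.2 by -0.1 z -1.9 w 0.159 yaw 1.166
```

Tip is 9 mm into the hole, no contact. Continue down.

Emit:
jog_arm(
  delta_pos=[
    [0,0,0.2],
    [0,0,0.2],
    [0,0,0.15],
    [0,0,0.1],
    [0,0,0],
  ],
  roll=[0,0,0,0,0],
)

```text
time: 40.9
ee_pos: [0.5054, -0.2947, 0.0861]
ee_rot: [-3.141, -0.0, 1.166]
wrist_force: [-0.3, 0.1, -1.6]
width: 0.158
```

```bash
python3 blk.py
```

```text
t 40.90 blk x 0.5 y -0.0 z(tcp above top) 16.1 F bx -0.4 by -0.0 z -1.6 w 0.158 yaw 1.166
```

Emit:
jog_arm(
  delta_pos=[
    [0,0,0.1],
    [0,0,0.08],
    [0,0,0],
    [0,0,0],
  ],
  roll=[0,0,0,0],
)

```text
time: 41.4
ee_pos: [0.5057, -0.2949, 0.0759]
ee_rot: [3.141, 0.0, 1.166]
wrist_force: [-0.0, 0.0, -1.1]
width: 0.16
```

```bash
python3 blk.py
```

```text
t 41.40 blk x 0.8 y -0.1 z(tcp above top) 5.9 F bx -0.0 by 0.0 z -1.1 w 0.16 yaw 1.166
```

Emit:
jog_arm(
  delta_pos=[
    [0,0,0.02],
    [0,0,0],
  ],
  roll=[0,0],
)

```text
time: 41.65
ee_pos: [0.5056, -0.2949, 0.0745]
ee_rot: [3.142, 0.0, 1.166]
wrist_force: [-0.1, 0.1, -1.3]
width: 0.156
```

Emit:
jog_arm(
  delta_pos=[
    [0,0,0],
    [0,0,0],
    [0,0,0],
    [0,0,0],
  ],
  roll=[0,0,0,0],
  claw=0.45,
)

```text
time: 42.15
ee_pos: [0.5056, -0.2949, 0.0746]
ee_rot: [3.141, 0.0, 1.166]
wrist_force: [-0.8, -0.2, -0.2]
width: 0.43
```

```bash
python3 blk.py
```

```text
t 42.15 blk x 0.7 y -0.1 z(tcp above top) 4.6 F bx -0.7 by -0.5 z -0.2 w 0.43 yaw 1.166
```

Emit:
jog_arm(
  delta_pos=[
    [0,0,-0.2],
    [0,0,-0.4],
    [0,0,-0.6],
    [0,0,-0.8],
    [0,0,-0.6],
    [0,0,-0.3],
    [-0.5,0,0],
    [-0.5,0,0],
    [-0.5,0,0],
    [-0.4,0,0],
    [0,0,0],
  ],
  roll=[0,0,0,0,0,0,0,0,0,0,0],
)

```text
time: 43.52
ee_pos: [0.4591, -0.4013, 0.2476]
ee_rot: [-3.14, 0.0, 1.162]
wrist_force: [-0.2, 0.8, 0.8]
width: 0.449
```

```bash
python3 blk.py; python3 - <<'E'
from plan import *
a=snapshot("scene")[:,:,::-1];b=snapshot("top")[:,:,::-1]
cv2.imwrite("pics/sceneF.png",a);cv2.imwrite("pics/topF.png",b)
crop(a,95,150,90,100,7,"s24.png");crop(b,270,170,250,150,3,"t24.png")
E
```

```text
t 43.52 blk x 0.4 y -116.3 z(tcp above top) 177.6 F bx -0.5 by 0.6 z 0.8 w 0.449 yaw 1.162
```

View pics/s24.png

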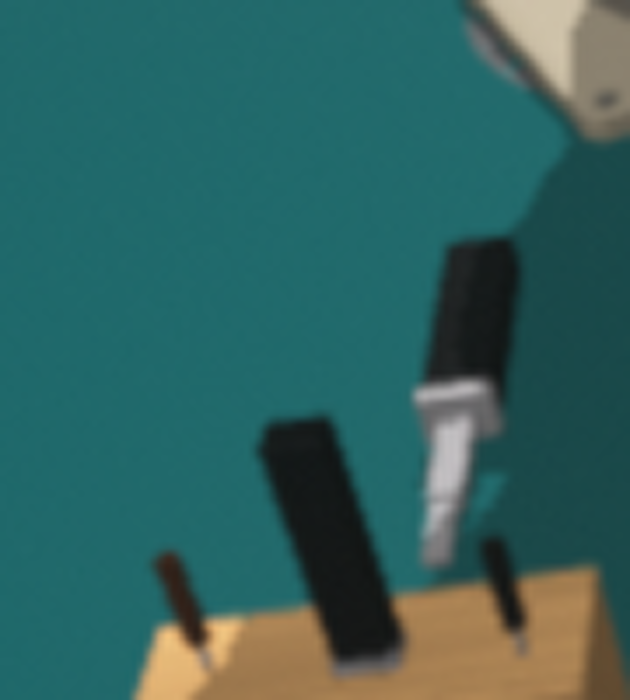

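View pics/t24.png

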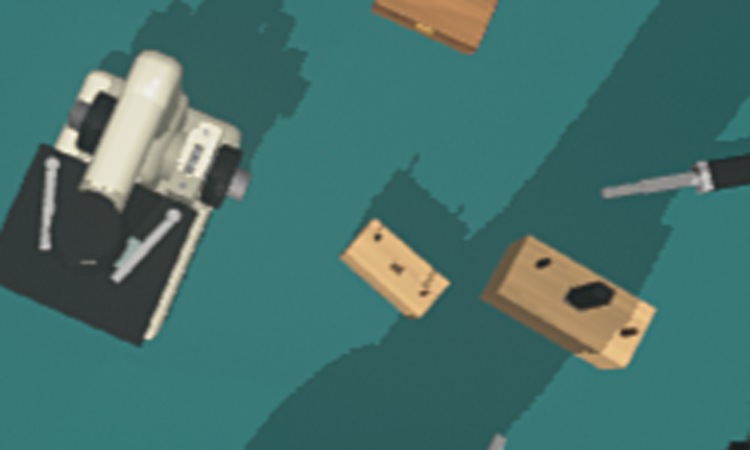

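View pics/sceneF.png

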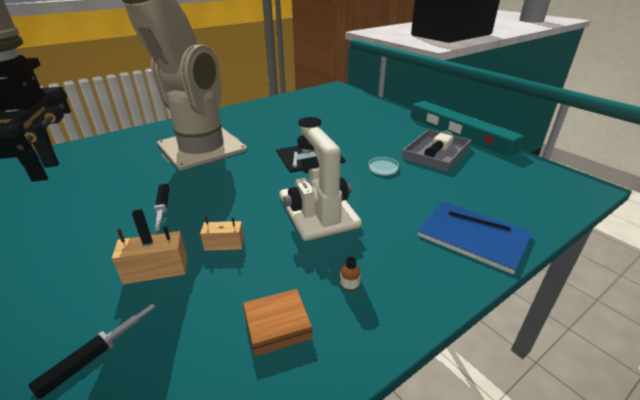

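```bash
python3 - <<'E'
from y import *
def rect(im,n,z):
    xs=np.arange(-.02,.02,.0001);ys=np.arange(-.01,.01,.0001)
    P=np.array([[np.array([.5704,.0382,z])+x*d+y*e for x in xs] for y in ys])
    uv=proj(n,P.reshape(-1,3)).reshape(len(ys),len(xs),2).astype(np.float32)
    return cv2.remap(im,uv[...,0],uv[...,1],cv2.INTER_CUBIC)
for k in("top0","top16","topF"):
    print(k,cv2.cvtColor(rect(cv2.imread(f"pics/{k}.png"),"top",.109),cv2.COLOR_BGR2GRAY)[75:112].mean(0)[::10].astype(int).tolist())
E
```

```text
top0 [225, 228, 229, 231, 228, 216, 193, 162, 136, 125, 127, 137, 149, 152, 144, 131, 120, 119, 126, 134, 142, 155, 168, 176, 171, 157, 143, 132, 125, 122, 120, 127, 149, 176, 195, 196, 186, 179, 177, 175]
top16 [220, 223, 224, 226, 223, 210, 187, 159, 138, 131, 133, 136, 135, 126, 113, 106, 107, 115, 127, 138, 150, 162, 166, 162, 151, 140, 133, 127, 121, 115, 112, 118, 141, 169, 188, 190, 180, 173, 171, 169]
topF [224, 227, 229, 231, 228, 215, 192, 162, 135, 123, 124, 133, 145, 152, 155, 152, 139, 126, 122, 126, 133, 141, 150, 160, 163, 157, 146, 134, 126, 124, 125, 132, 152, 178, 195, 196, 186, 178, 176, 175]
```

```bash
python3 -c "
from cell import *
print(state()['time'],close_job())"
```

```text
the job is handed in; nothing more can be done
43.625 None
```

The star nut now holds firm against a push of about 13 N. The smallest bar is standing upright in its hole in the larger block, and I handed the job in at 43.6 s of the 67 s allowed.

**Turning the nut:** I turned it up through the slot tooth by tooth. On the first grip the bar slowly tipped in the jaws and the push never rose above about 7 N. I set it back in the block, took hold of it again a quarter turn round, and finished the push. The wrist force climbed from about 7.7 N to 13.2 N at roughly 2.2 N per mm, and read 13.4 N while held. I then backed off.

**Last checks:**
- **Bar and arm:** the pictures show the bar upright between the two needles with its shoulder on the block. The gripper is clear and reads no contact force.
- **Nut:** the top view shows the teeth about 2 mm further on than before the final push. The camera shows tooth positions only within one tooth spacing, so I could not count the total number of teeth turned. I relied on the force to judge that it was firm.
- **Other things on the bench:** the slide box, stain bottle, petri dish and needles look undisturbed.

**Disagreements:**
- **Larger bars:** two larger bars were standing on their tips at the start and were lying on the bench after my first move. The wrist showed no contact, so I take it they fell by themselves. I left them where they lay.
- **Cameras:** the two cameras disagreed by about 1 mm on where the slot is. I settled it by comparing the blade with the slot in the picture.

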